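# Gauge a channel and fill it flush

## Robot

A 7-joint arm with a two-finger parallel gripper is mounted at the origin on a cart in front of the work surface, level with it; the furniture and walls round the work are solid. World frame = base frame: x ahead of the robot, y to its left, z up, the work surface at z = 0. Lengths are in m, angles in degrees, forces in N, time in s.
With the tool pointing down it reaches from about 0.4 to 0.9 m from the base axis. Payload 5.6 kg.
Tool frame: the origin (TCP) lies midway between the tips of the shut fingers; the grasp point (between the pads) lies 19 mm behind it; x points along the fingers, y is the direction in which the jaws open and shut, and the axes are right-handed (so a half turn about x gives the same grasp; the last joint's range is limited). The gripper opens to 92 mm and grips with 3 to 60 N. Pads are 20 mm wide; open, the fingers measure 128 mm over their backs; the gripper's body (75 mm by 189 mm) begins 69 mm behind the grasp point.
Start: joints at [-73.682, 26.786, -0.665, 91.828, 0.344, 61.387, -3.226], TCP at [0.209, 0.615, 0.215] pointing down, gripper open.
Joint ranges: [-144.91, 144.91], [-17.63, 115.5], [-89.93, 88.59], [15.96, 139.68], [-74.01, 254.01], [8.47, 105.57], [-167.45, 167.45]. Speed limits (degrees/s): [147.25, 147.25, 180, 180, 180, 180, 180].

## Interface

Orientations are given as a 3x3 rotation matrix whose columns are the frame's x, y, z axes.
In Python, from rig import telemetry, viewer, arm gives the robot as it stands.
- The arm moves only by the shell command python3 -m inch 'ROWS' [FORCE]. ROWS is text: rows parted by semicolons, each of 5 numbers parted by spaces: the shift along the world's x, y, z in cm, then the turn about the world's z in rad, then the opening, from 0 (shut) to 1 (fully open). A call has 1 to 5 rows; each row is the pose to reach, as a shift and turn from the pose measured when the call began; what a row does not reach only later rows make up. A row lasts 1/10 s, in which the tool goes at most 50 mm and 8.59 degrees, less where a joint would pass 70% of its speed; a pose out of reach is approached as far as the arm can. A call with a gripper value outside its range is refused whole. The fingers move at their own pace and stop on an object; FORCE is the grip in N (left out, the last holds). Time passes only in rows, so rows that repeat a pose let the fingers close. It gives the time, the measured TCP pose, the force and the opening at its end, in the units of the state.
- telemetry.sense(): the state, without advancing time (a new reading comes with each control period).
- viewer.grab_frame(name): name is "scene" or "top"; returns a dict with "image" (384x512x3 uint8, blue, green, red), "intrinsics" (3x3 intrinsics, pixels), "xyz" and "orientation" of the camera in the world. Camera axes: x right, y up, looking along -z (the intrinsics and any distortion apply to the point x, -y, -z); pixel columns grow to the right and rows downward; lengths in m; the calibration is good to about 2 mm. A picture is of the moment at which its call begins. There is no depth.
- arm.job_done(): hands the job in, once; it reports no verdict.
The state is a dict: "clock": time; "qpos": joint angles; "qd": joint speeds; "joint_efforts": joint torques, N m; "position": TCP position; "eef_rot": TCP orientation; "contact_force": force on the tool from outside, world axes, zero at the start; "ft_torque": the same for the moment, N m; "finger_gap": finger opening in m.
Only numpy, scipy, OpenCV 4.12 (cv2) and the standard library are available. Lean on these libraries where they do the work, as an engineer would, in place of code of your own. Each camera call takes 0.05 s, during which the arm holds its last target.

## Task

Measure the channel in the board: pick the sprung depth gauge off its cradle, stand it across the channel with its probe in the channel and press it down firmly but not hard, upright, until its base sits flat on the board; hold it there about a second and read the depth. Then stand the gauge back on its cradle and lay the one filler strip that matches the depth in the middle of the channel, so that it is bottomed and its bar is flush with the board. Let go of everything and leave the other things on the bench undisturbed.

Things in the scene. Friction and masses are not known exactly. Their poses are not given: they have to be found in the camera images.
- bed: plywood bed plate 170 mm (its x) x 126 mm (its y) x 12 mm, fixed to the bench; origin at the centre of its underside, z up. A wooden board ('board'; 'board_land' is its half at -x) 150 x 110 mm is screwed on its middle.  The board's top lies 24 to 42 mm above the plate's top, not measured. An 18 mm wide channel runs through it along y at x = 0; it is 8, 12 or 16 mm deep
- middle (a point): centre of the bed plate's top face, 12 mm above the bench, right under the middle of the board and its channel; axes as the plate's (y along the channel). The board's top is 24 to 42 mm above it
- cradle: wooden cradle fixed to the bench, 114 mm (its x) x 50 mm (its y): two blocks 36 mm high with a 54 mm gap between them along x; the gauge's base bridges the gap and its probe hangs free in it; origin at the centre of its underside
- cradle_top (a point): point midway between the cradle's two blocks, level with their tops, where the centre of the gauge's underside belongs; axes as the cradle's. Overhead to the right, the saw's fixed beam (0.14 m wide, centred on y = -0.46, underside 0.53 m above the bench, from x = 0.25 on) overhangs: pass round its end or under it
- gauge: loose aluminium depth gauge, 0.33 kg: flat base 96 mm (its x) x 30 mm (y) x 12 mm with two black cushioned pads under its ends (give 1 mm at 30 N), on its middle a column 26 x 26 mm up to 72 mm above the underside, to hold it by; origin at the centre of the underside, z up. A 6 mm steel probe stands out 22 mm below at rest. Starts on the cradle. Seated = 2 N or more between base and board besides the spring; a push or press over 30 N there harms it
- probe (a joint): how far the sprung probe is pushed into the gauge, m: 0 = fully out, 0.022 = tip level with the base; channel depth = 0.022 - value once the base is flat on the board. Its tail (9 mm button) stands 10 mm above the column at 0 and rises by the value. The spring pushes 4 N at 0 and 0.25 N more per mm (7.5 N in an 8 mm channel). Pressed, it reads up to 1 mm too deep
- strip_low: loose wooden filler strip 8 mm high: a bar 14 mm (its x) x 60 mm (its y) x 8 mm high, with a finger tab 10 mm (x) x 24 mm (y) standing 24 mm high on the middle of its top; origin at the centre of its underside, z up. Lies on the bench; 60 g. The three strips differ only in bar height (8, 12, 16 mm)
- strip_mid: loose wooden filler strip 12 mm high: a bar 14 mm (its x) x 60 mm (its y) x 12 mm high, with a finger tab 10 mm (x) x 24 mm (y) standing 24 mm high on the middle of its top; origin at the centre of its underside, z up. Lies on the bench; 60 g. The three strips differ only in bar height (8, 12, 16 mm)
- strip_tall: loose wooden filler strip 16 mm high: a bar 14 mm (its x) x 60 mm (its y) x 16 mm high, with a finger tab 10 mm (x) x 24 mm (y) standing 24 mm high on the middle of its top; origin at the centre of its underside, z up. Lies on the bench; 60 g. The three strips differ only in bar height (8, 12, 16 mm)
- pencil: red pencil, 155 mm, near the front edge, a bystander, to be left alone
- small_offcut: dark wooden offcut 44 x 50 x 30 mm, a bystander, to be left alone
- spectacles: safety glasses, a bystander, to be left alone
- chisel: chisel, 270 mm, at the back, a bystander, to be left alone
- screwdriver: screwdriver, 168 mm, a bystander, to be left alone
Mind the look-alikes: they are no part of the job. What is shaped like the gauge but pink is not meant.

How it is judged:
By the outcome, as a careful person would: the job done as asked, in the order asked, and still so for the second after the job is handed in, with the robot touching nothing.
It also fails if it takes over 69 s, if anything falls off the work surface, if the arm or the gripper's body presses on something with over 40 N, if the wrist force passes 120 N, or if a joint passes its speed limit or range.

## Working session

There is one attempt and no reset: what is moved stays moved. The work goes in short steps, Python scripts to look and compute and a shell command to move; the robot and the scene stay as the last step left them, time stands still between calls to the robot, and variables do not carry over. Pictures are saved under pics/ and viewed, and the job is handed in when it is done.

```bash
ls; mkdir -p pics; cat > h.py <<'E'
import sys; sys.path.insert(0,'.')
import numpy as np, cv2, pickle
from rig import telemetry, viewer, arm
def grab(name,tag):
    f=viewer.grab_frame(name); cv2.imwrite(f'pics/{tag}.png',f['image']); pickle.dump(f,open(f'pics/{tag}.pkl','wb')); return f
def load(tag): return pickle.load(open(f'pics/{tag}.pkl','rb'))
def ray(f,u,v):
    K=np.array(f['intrinsics']);R=np.array(f['orientation'])
    d=np.linalg.inv(K)@[u,v,1]; d=R@np.array([d[0],-d[1],-d[2]]); return np.array(f['xyz']),d/np.linalg.norm(d)
def atz(f,u,v,z):
    o,d=ray(f,u,v); return o+d*(z-o[2])/d[2]
def tri(f1,p1,f2,p2):
    o1,d1=ray(f1,*p1);o2,d2=ray(f2,*p2)
    A=np.stack([d1,-d2],1);s=np.linalg.lstsq(A,o2-o1,rcond=None)[0]
    a=o1+d1*s[0];b=o2+d2*s[1]; return (a+b)/2,np.linalg.norm(a-b)
def proj(f,p):
    K=np.array(f['intrinsics']);R=np.array(f['orientation'])
    c=R.T@(np.array(p)-np.array(f['xyz'])); c=np.array([c[0],-c[1],-c[2]]); q=K@c; return q[:2]/q[2]
def crop(tag,u0,v0,u1,v1,out,s):
    f=load(tag); im=f['image'][v0:v1,u0:u1]; cv2.imwrite(f'pics/{out}.png',cv2.resize(im,None,fx=s,fy=s,interpolation=cv2.INTER_CUBIC))
E
python3 - <<'E'
from h import *
for n in('scene','top'):
    f=grab(n,n+'0'); print(n,f['xyz'],f['orientation'],f['intrinsics'],[k for k in f])
s=telemetry.sense(); print(s)
E
```

```text
pics
scene [-0.10043678 -0.56106828  0.81400106] [[ 0.74984968  0.39590652 -0.53007876]
 [-0.66140407  0.46847473 -0.58572698]
 [ 0.01643538  0.78980343  0.6131398 ]] [[418.86891988   0.         260.15277749]
 [  0.         418.86891988 189.75521144]
 [  0.           0.           1.        ]] ['image', 'intrinsics', 'xyz', 'orientation']
top [0.45054464 0.1426656  1.23576378] [[-0.02531701  0.9961666  -0.08373267]
 [-0.99967318 -0.02552507 -0.00141501]
 [-0.00354687  0.08366948  0.99648725]] [[356.25466306   0.         252.44082538]
 [  0.         356.25466306 198.49141423]
 [  0.           0.           1.        ]] ['image', 'intrinsics', 'xyz', 'orientation']
{'clock': 0.1, 'qpos': array([-73.68117238,  26.83000049,  -0.66441897,  91.87552737,
         0.34198227,  61.3871057 ,  -3.22496415]), 'qd': array([ 0.07230486,  0.01262928,  0.03132955, -0.11466719,  0.06026968,
       -0.06786794, -0.13560766]), 'joint_efforts': array([ 1.11941168e-03, -5.21648419e+01, -1.24392717e-02, -2.44370109e+01,
       -5.67582808e-02,  1.40103354e-02,  5.93573668e-05]), 'position': array([0.20917463, 0.6148655 , 0.21374724]), 'eef_rot': array([[-4.23096050e-04,  3.22044690e-01,  9.46724373e-01],
       [-1.52456050e-03,  9.46723150e-01, -3.22044955e-01],
       [-9.99998748e-01, -1.57959453e-03,  9.04217868e-05]]), 'contact_force': array([-0.70925514, -0.91177524,  0.9244864 ]), 'ft_torque': array([-0.02961905, -0.06061425,  0.01047636]), 'finger_gap': 0.09140799019324243}
```

View pics/scene0.png

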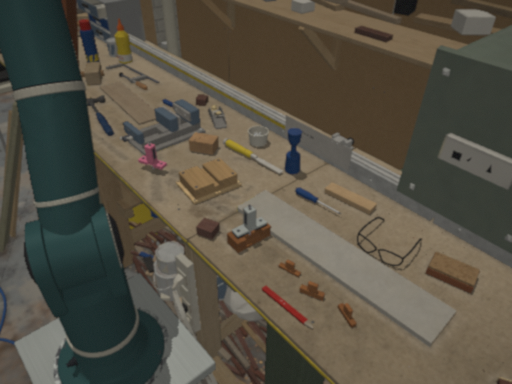

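View pics/top0.png

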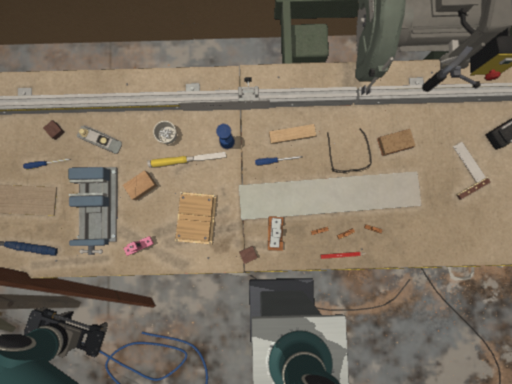

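```bash
python3 - <<'E'
from h import *
crop('top0',165,180,295,270,'t1',6)
crop('scene0',165,140,295,255,'s1',6)
crop('top0',295,210,395,265,'t2',8)
crop('scene0',255,245,375,335,'s2',6)
E
```

```text
(no output)
```

View pics/t1.png

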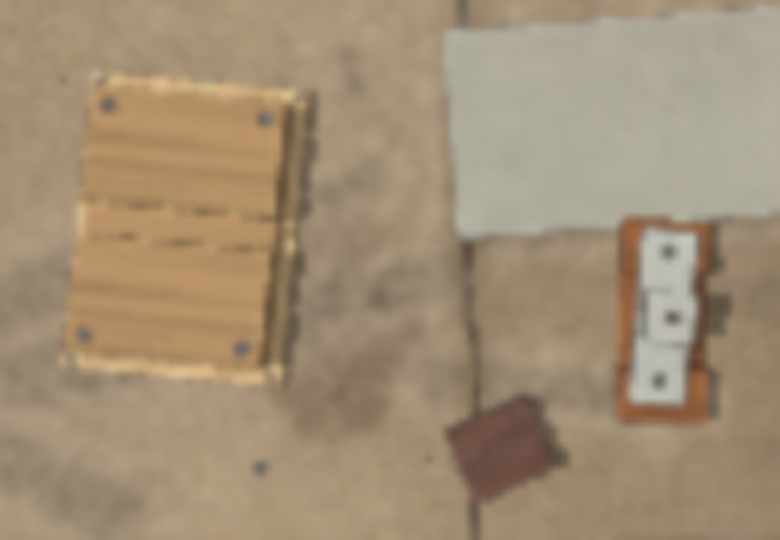

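View pics/s1.png

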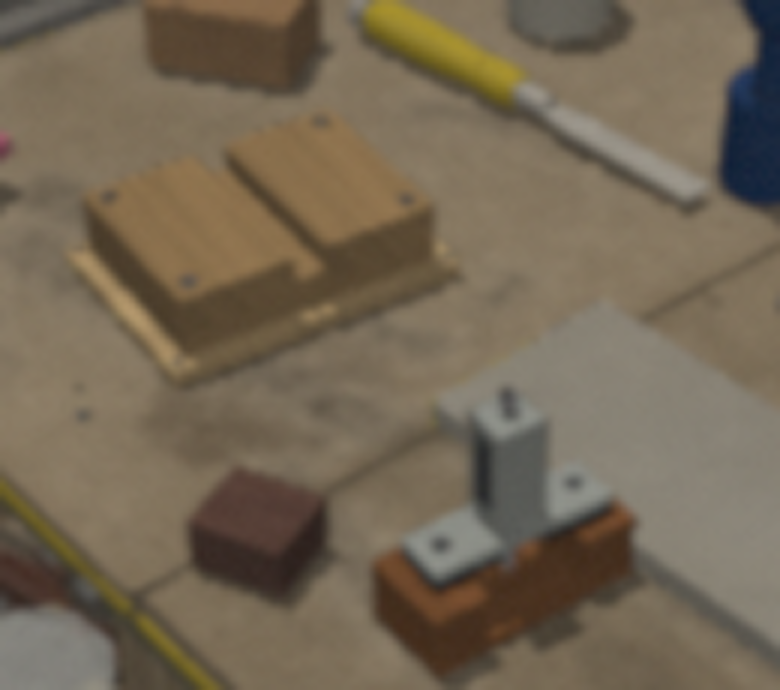

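View pics/t2.png

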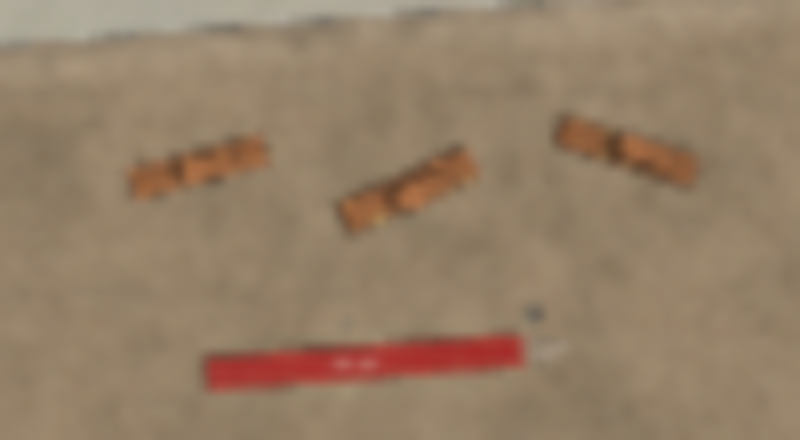

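View pics/s2.png

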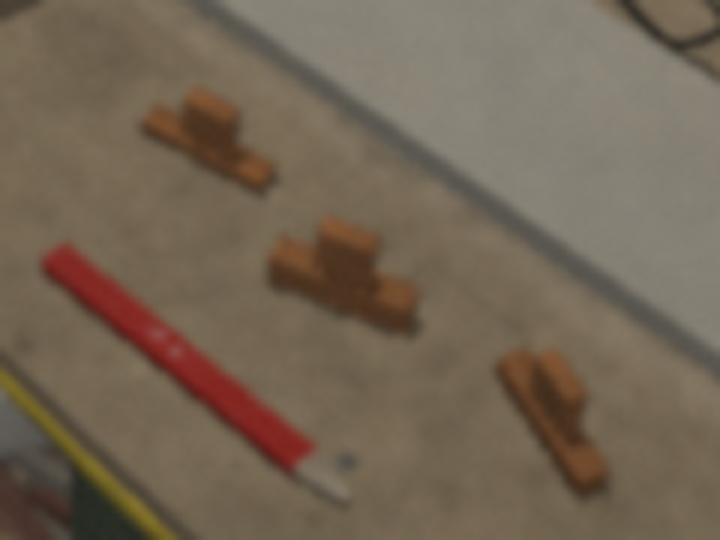

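```bash
python3 - <<'E'
from h import *
T=load('top0');S=load('scene0')
t=lambda u,v:(u/6+165-.4,v/6+180-.4)
s=lambda u,v:(u/6+165-.4,v/6+140-.4)
t2=lambda u,v:(u/8+295-.4,v/8+210-.4)
s2=lambda u,v:(u/6+255-.4,v/6+245-.4)
P={}
def m(n,a,b):
    p,e=tri(T,a,S,b);P[n]=p;print(n,np.round(p*1000,1),round(e*1000,1))
m('scr++',t(108,104),s(321,121));m('scr+-',t(265,118),s(407,199));m('scr-+',t(84,334),s(109,196));m('scr--',t(241,348),s(188,281))
m('hole+',t(669,250),s(573,482));m('hole-',t(659,380),s(441,544));m('button',t(673,317),s(508,395))
m('plate--',t(282,378),s(183,378)); m('plate+-',t(302,95),s(457,272));m('plate-+',t(65,360),s(72,255))
m('cr-+',t(620,418),s(377,572));m('cr--',t(706,420),s(440,635));m('cr+-',t(708,221),s(632,515))
# strips tab tops
m('A tab',t2(203,163),s2(212,103));m('B tab',t2(408,192),s2(349,232));m('C tab',t2(645,153),s2(562,372))
for n,a in dict(A1=(150,181),A2=(250,152),B1=(360,211),B2=(458,165),C1=(578,133),C2=(677,168)).items():
    print(n,np.round(atz(T,*t2(*a),.012)*1000,1))
print('offcut',atz(T,*t(505,450),.03))
E
```

```text
scr++ [561.3 377.9  49.5] 0.3
scr+- [551.4 290.3  49.7] 0.1
scr-+ [434.2 392.1  49.9] 0.0
scr-- [424.3 305.5  49.5] 0.1
hole+ [471.8  68.1  50. ] 1.2
hole- [400.7  75.6  49.6] 0.7
button [435.8  71.4 118.9] 1.0
plate-- [405.6 288.2   7.7] 0.4
plate+- [569.2 273.7   2.7] 2.6
plate-+ [419.1 412.    7.4] 0.0
cr-+ [379.8  96.6  30.2] 0.5
cr-- [377.3  48.6  29.2] 0.1
cr+- [487.7  45.   36.5] 1.4
A tab [439.8 -80.5  29.9] 0.4
B tab [ 427.2 -166.3   35.8] 4.8
C tab [ 439.7 -264.8   36.7] 1.5
A1 [432.4 -60.8  12. ]
A2 [ 443.6 -104.    12. ]
B1 [ 417.4 -149.8   12. ]
B2 [ 435.9 -192.5   12. ]
C1 [ 448.2 -244.4   12. ]
C2 [ 432.2 -285.9   12. ]
offcut [0.36348486 0.16146933 0.03      ]
```

```bash
python3 - <<'E'
from h import *
T=load('top0');S=load('scene0')
t=lambda u,v:(u/6+165-.4,v/6+180-.4)
s=lambda u,v:(u/6+165-.4,v/6+140-.4)
c=[atz(T,*t(*a),.036) for a in[(622,220),(710,222),(706,420),(618,420)]]
print(np.round(np.array(c)*1000,1),np.mean(c,0))
for a,b in((0,3),(1,2)): d=c[a]-c[b];print(np.degrees(np.arctan2(d[1],d[0])))
b=[atz(T,*t(*a),.048) for a in[(645,228),(700,235),(685,405),(628,400)]]
print(np.round(np.array(b)*1000,1),np.mean(b,0))
for x,y in((0,3),(1,2)): d=b[x]-b[y];print(np.degrees(np.arctan2(d[1],d[0])))
E
python3 -m inch '1.9 -4.4 -0.5 0.1 1; 3.8 -8.8 -1 0.2 1; 5.7 -13.2 -1.5 0.22 1; 7.6 -17.6 -2 0.22 1; 9.5 -22 -2.5 0.22 1' 30
```

```text
[[490.   92.7  36. ]
 [487.6  43.4  36. ]
 [377.6  49.2  36. ]
 [378.9  98.1  36. ]] [0.43352971 0.07082316 0.036     ]
-2.809907003175866
-3.018546521326052
[[484.8  80.5  48. ]
 [480.2  50.1  48. ]
 [386.9  61.4  48. ]
 [390.4  92.7  48. ]] [0.43556303 0.07119781 0.048     ]
-7.361661211726047
-6.882662447873922
clock: 0.6
position: [0.3046, 0.3928, 0.1883]
eef_rot: [[-0.0, 0.108, 0.994], [-0.002, 0.994, -0.108], [-1.0, -0.002, -0.0]]
contact_force: [1.5, 0.7, -0.1]
finger_gap: 0.0917
```

```bash

python3 -m inch '1.9 -4.6 -0.3 0 1; 3.8 -9.2 -0.6 0 1; 5.7 -13.8 -0.9 0 1; 7.6 -18.4 -1.2 0 1; 9.5 -23 -1.5 0 1'
python3 -m inch '1.8 -4.5 0 0 1; 3.6 -9 -0.2 0 1; 3.6 -9 -0.2 0 1'
```

```text
clock: 1.1
position: [0.3993, 0.1621, 0.1733]
eef_rot: [[-0.0, 0.107, 0.994], [-0.002, 0.994, -0.107], [-1.0, -0.002, 0.0]]
contact_force: [1.2, 1.4, -0.1]
finger_gap: 0.092
clock: 1.4
position: [0.4368, 0.066, 0.1713]
eef_rot: [[0.001, 0.118, 0.993], [-0.004, 0.993, -0.118], [-1.0, -0.004, 0.001]]
contact_force: [-0.3, -0.2, -0.2]
finger_gap: 0.0919
```

```bash

python3 -m inch '0 0.5 -2 0 1; -0.05 0.5 -6 0 1; -0.05 0.5 -9 0 1; -0.05 0.5 -9 0 1'
python3 - <<'E'
from h import *
print(telemetry.sense()['position'])
grab('scene','s3');grab('top','t3');crop('s3',180,170,300,270,'s3c',6);crop('t3',220,190,330,270,'t3c',7)
E
```

```text
clock: 1.8
position: [0.433, 0.0708, 0.0783]
eef_rot: [[-0.007, 0.117, 0.993], [-0.006, 0.993, -0.117], [-1.0, -0.007, -0.006]]
contact_force: [-0.7, 0.3, 0.2]
finger_gap: 0.092
[0.43302801 0.07081423 0.07829334]
```

View pics/s3c.png

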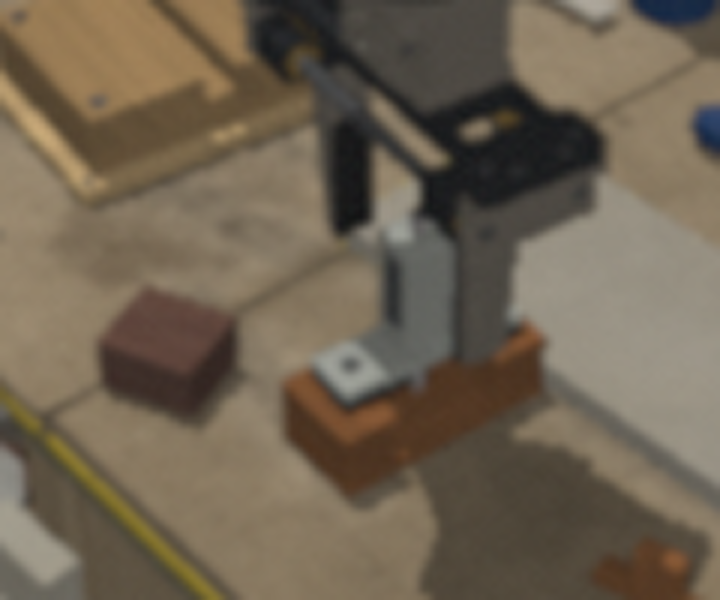

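View pics/t3c.png

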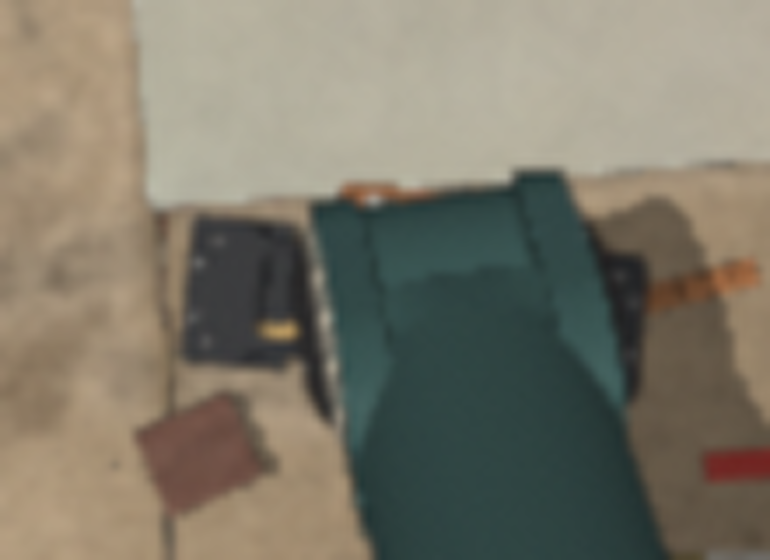

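```bash

python3 -m inch '0.3 0.07 -1 0 1; 0.3 0.07 -1.65 0 1; 0.3 0.07 -1.65 0 1'
```

```text
clock: 2.2
position: [0.439, 0.0722, 0.0648]
eef_rot: [[-0.001, 0.117, 0.993], [-0.004, 0.993, -0.117], [-1.0, -0.004, -0.0]]
contact_force: [0.0, -1.1, -0.3]
finger_gap: 0.0922
```

```bash

python3 -m inch '-0.2 0 -0.3 0 1; -0.2 0 -0.3 0 0.2; -0.2 0 -0.3 0 0.2; -0.2 0 -0.3 0 0.2; -0.2 0 -0.3 0 0.2' 35
python3 -m inch '0 0 0 0 0.2; 0 0 0 0 0.2; 0 0 0 0 0.2'
```

```text
clock: 2.7
position: [0.4372, 0.0722, 0.062]
eef_rot: [[-0.0, 0.117, 0.993], [-0.004, 0.993, -0.117], [-1.0, -0.004, 0.0]]
contact_force: [0.1, -0.3, -0.8]
finger_gap: 0.0622
clock: 3.0
position: [0.4372, 0.0721, 0.062]
eef_rot: [[-0.0, 0.117, 0.993], [-0.004, 0.993, -0.117], [-1.0, -0.004, 0.0]]
contact_force: [-0.1, -1.0, 0.1]
finger_gap: 0.0382
```

```bash

python3 -m inch '0 0 0 0 0; 0 0 0 0 0; 0 0 0 0 0; 0 0 0 0 0' 35
```

```text
clock: 3.4
position: [0.4372, 0.0722, 0.062]
eef_rot: [[-0.0, 0.117, 0.993], [-0.004, 0.993, -0.117], [-1.0, -0.004, 0.0]]
contact_force: [-0.1, 0.1, 0.7]
finger_gap: 0.0256
```

```bash

python3 -m inch '0 0 1.5 0 0; 0 0 4 0 0; 0 0 7 0 0;0 0 8 0 0; 0 0 8 0 0'
python3 - <<'E'
from h import *
print(telemetry.sense()['position'])
grab('scene','s4');crop('s4',180,130,300,250,'s4c',5)
E
```

```text
clock: 3.9
position: [0.4378, 0.0725, 0.1427]
eef_rot: [[0.002, 0.117, 0.993], [-0.003, 0.993, -0.117], [-1.0, -0.003, 0.002]]
contact_force: [-0.1, 0.5, -3.8]
finger_gap: 0.0259
[0.43776728 0.0724787  0.14269939]
```

View pics/s4c.png

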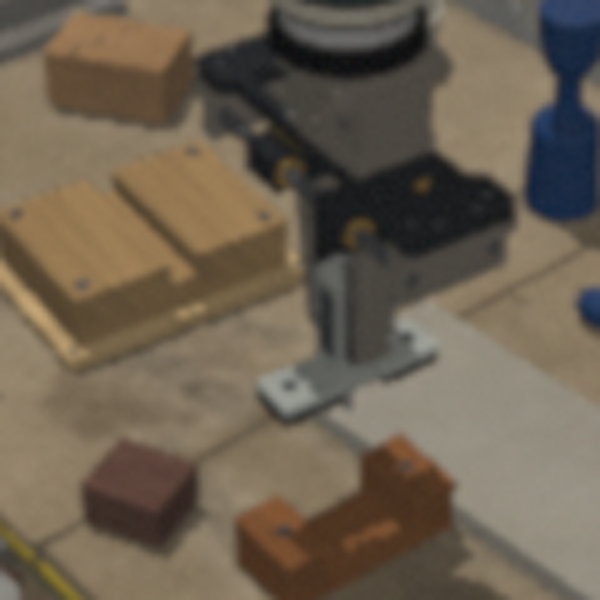

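```bash
python3 - <<'E'
from h import *
S=load('s4');g=lambda u,v:(u/5+180-.4,v/5+130-.4)
a=atz(S,*g(291,387),.1287);b=atz(S,*g(411,340),.1287);print(a,b,(a+b)/2)
print('tip',atz(S,*g(347,403),.0947))
E
python3 -m inch '1 4.8 0 0 0; 2 9.6 0 0 0; 3 14.4 0 0 0; 4 19.2 0 0 0; 5 24 0 0 0'
python3 -m inch '0.6 2.9 0 0 0; 0.6 2.9 0 0 0; 0.6 2.9 0 0 0'
```

```text
[0.40173542 0.07674908 0.1287    ] [0.47325642 0.06582264 0.1287    ] [0.43749592 0.07128586 0.1287    ]
tip [0.44090729 0.07919584 0.0947    ]
clock: 4.45
position: [0.4859, 0.3135, 0.1391]
eef_rot: [[-0.003, 0.117, 0.993], [-0.006, 0.993, -0.117], [-1.0, -0.006, -0.003]]
contact_force: [1.7, -0.5, -3.3]
finger_gap: 0.0261
clock: 4.75
position: [0.4904, 0.3418, 0.1362]
eef_rot: [[-0.007, 0.115, 0.993], [-0.009, 0.993, -0.115], [-1.0, -0.01, -0.006]]
contact_force: [-0.6, -0.6, -3.7]
finger_gap: 0.0261
```

```bash
python3 -m inch '0 0 0 0 0; 0 0 0 0 0'
python3 - <<'E'
from h import *
T=load('top0')
t=lambda u,v:(u/6+165-.4,v/6+180-.4)
s=telemetry.sense();print(s['position'],s['eef_rot'],s['contact_force'])
# channel midline through bed centre
for a in((80,205),(275,217),(80,235),(270,247)):print(atz(T,*t(*a),.0495))
grab('scene','s5');grab('top','t5');crop('s5',170,90,290,220,'s5c',5);crop('t5',160,170,260,260,'t5c',6)
E
```

```text
clock: 4.95
position: [0.49, 0.3397, 0.1352]
eef_rot: [[-0.009, 0.117, 0.993], [-0.011, 0.993, -0.117], [-1.0, -0.012, -0.007]]
contact_force: [-0.5, -1.2, -3.8]
finger_gap: 0.0263
[0.49001291 0.33974341 0.13516377] [[-0.00865835  0.11734519  0.99305344]
 [-0.011117    0.993018   -0.11743793]
 [-0.99990072 -0.0120566  -0.00729337]] [-0.45026148 -1.18313662 -3.78276718]
[0.50552255 0.39382544 0.0495    ]
[0.49610623 0.28562607 0.0495    ]
[0.48888116 0.39395541 0.0495    ]
[0.47955947 0.28865438 0.0495    ]
```

View pics/s5c.png

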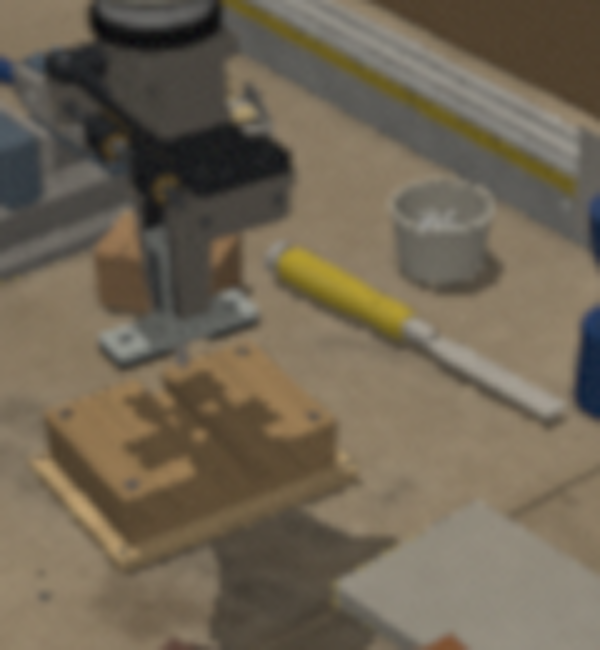

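View pics/t5c.png

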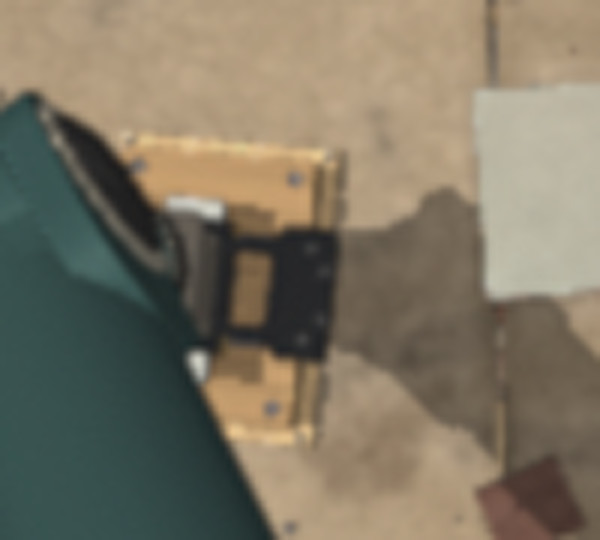

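```bash
python3 -m inch '-0.8 -4 0.3 0 0; -1.6 -8 0.6 0 0; -2.4 -12 0.9 0 0'
python3 -m inch '-0.4 -2 0 0 0; -0.4 -2 0 0 0;-0.4 -2 0 0 0;-0.4 -2 0 0 0'
python3 -m inch '0 0 0 0 0; 0 0 0 0 0'
```

```text
clock: 5.35
position: [0.4661, 0.2186, 0.1453]
eef_rot: [[-0.007, 0.117, 0.993], [-0.01, 0.993, -0.117], [-1.0, -0.01, -0.006]]
contact_force: [0.3, -0.5, -3.4]
finger_gap: 0.0256
clock: 5.75
position: [0.4625, 0.1998, 0.1457]
eef_rot: [[-0.006, 0.116, 0.993], [-0.009, 0.993, -0.116], [-1.0, -0.009, -0.005]]
contact_force: [-0.3, 0.9, -3.9]
finger_gap: 0.0261
clock: 5.95
position: [0.4626, 0.2009, 0.1456]
eef_rot: [[-0.006, 0.115, 0.993], [-0.008, 0.993, -0.115], [-1.0, -0.009, -0.005]]
contact_force: [0.1, 0.1, -4.6]
finger_gap: 0.0258
```

```bash
python3 -m inch '0.9 4 0 0 0; 1.8 8 -0.5 0 0; 2.7 12 -1 0 0; 3.05 13.8 -2 0 0; 3.05 14.1 -2.5 0 0'
python3 -m inch '0 0 0 0 0; 0 0 0 0 0'
python3 - <<'E'
from h import *
s=telemetry.sense();print(s['position'],s['contact_force'])
grab('scene','s6');crop('s6',170,110,290,210,'s6c',6)
E
```

```text
clock: 6.45
position: [0.492, 0.3455, 0.1192]
eef_rot: [[-0.007, 0.11, 0.994], [-0.008, 0.994, -0.11], [-1.0, -0.008, -0.006]]
contact_force: [-0.9, 0.4, -4.3]
finger_gap: 0.0262
clock: 6.65
position: [0.4916, 0.3447, 0.1188]
eef_rot: [[-0.008, 0.11, 0.994], [-0.009, 0.994, -0.11], [-1.0, -0.01, -0.007]]
contact_force: [-0.3, -0.1, -4.6]
finger_gap: 0.0256
[0.49157604 0.34468935 0.11880561] [-0.31777433 -0.08545641 -4.55089751]
```

View pics/s6c.png

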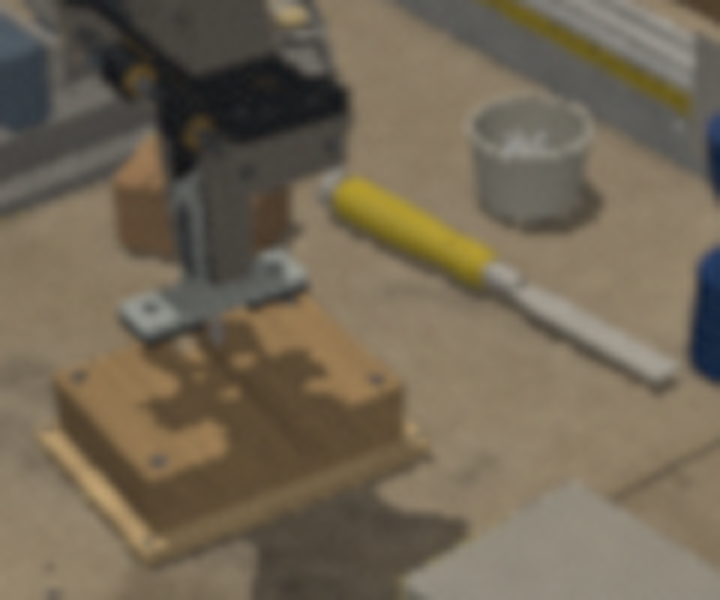

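```bash
python3 - <<'E'
from h import *
S=load('s6');g=lambda u,v:(u/6+170-.4,v/6+110-.4)
a=atz(S,*g(151,309),.1048);b=atz(S,*g(273,268),.1048);print(a,b,(a+b)/2)
E
python3 -m inch '0.15 -0.3 -1 0 0; 0.15 -0.3 -2 0 0;0.15 -0.3 -2 0 0; 0.15 -0.3 -2 0 0'
```

```text
[0.455271   0.34933416 0.1048    ] [0.52461352 0.34040433 0.1048    ] [0.48994226 0.34486924 0.1048    ]
clock: 7.1
position: [0.4933, 0.3409, 0.0988]
eef_rot: [[-0.008, 0.111, 0.994], [-0.009, 0.994, -0.111], [-1.0, -0.01, -0.007]]
contact_force: [-0.7, 0.8, -3.0]
finger_gap: 0.0259
```

```bash
python3 -m inch '0 0 -0.3 0 0; 0 0 -0.6 0 0; 0 0 -0.6 0 0'; python3 -m inch '0 0 -0.2 0 0; 0 0 -0.2 0 0';python3 -m inch '0 0 -0.2 0 0; 0 0 -0.2 0 0'
```

```text
clock: 7.4
position: [0.493, 0.3408, 0.0924]
eef_rot: [[-0.008, 0.111, 0.994], [-0.009, 0.994, -0.111], [-1.0, -0.01, -0.007]]
contact_force: [-0.3, 0.1, -3.7]
finger_gap: 0.0261
clock: 7.6
position: [0.4929, 0.3408, 0.0901]
eef_rot: [[-0.009, 0.111, 0.994], [-0.01, 0.994, -0.111], [-1.0, -0.011, -0.008]]
contact_force: [-0.5, 0.2, -3.9]
finger_gap: 0.0258
clock: 7.8
position: [0.4927, 0.3407, 0.0879]
eef_rot: [[-0.009, 0.111, 0.994], [-0.01, 0.994, -0.111], [-1.0, -0.011, -0.008]]
contact_force: [0.1, -0.4, -4.2]
finger_gap: 0.0262
```

```bash
for i in 1 2; do :; done; python3 -m inch '0 0 -0.2 0 0; 0 0 -0.2 0 0'; python3 -m inch '0 0 -0.2 0 0; 0 0 -0.2 0 0'
```

```text
clock: 8.0
position: [0.4925, 0.3406, 0.0856]
eef_rot: [[-0.009, 0.111, 0.994], [-0.01, 0.994, -0.111], [-1.0, -0.011, -0.008]]
contact_force: [-0.6, 0.1, -3.5]
finger_gap: 0.0261
clock: 8.2
position: [0.4923, 0.3404, 0.0832]
eef_rot: [[-0.01, 0.111, 0.994], [-0.011, 0.994, -0.111], [-1.0, -0.012, -0.009]]
contact_force: [-0.1, 0.0, -3.9]
finger_gap: 0.0259
```

```bash
python3 -m inch '0 0 -0.15 0 0; 0 0 -0.15 0 0'
```

```text
clock: 8.4
position: [0.4922, 0.3403, 0.0815]
eef_rot: [[-0.01, 0.111, 0.994], [-0.011, 0.994, -0.111], [-1.0, -0.012, -0.009]]
contact_force: [-0.8, 0.1, -4.1]
finger_gap: 0.0261
```

```bash
python3 -m inch '0 0 -0.15 0 0; 0 0 -0.15 0 0; 0 0 -0.15 0 0'
```

```text
clock: 8.7
position: [0.4922, 0.3404, 0.08]
eef_rot: [[-0.01, 0.111, 0.994], [-0.011, 0.994, -0.111], [-1.0, -0.012, -0.009]]
contact_force: [-0.1, 0.3, -3.5]
finger_gap: 0.0259
```

```bash
python3 -m inch '0 0 -0.15 0 0; 0 0 -0.15 0 0; 0 0 -0.15 0 0'
```

```text
clock: 9.0
position: [0.4923, 0.3404, 0.0789]
eef_rot: [[-0.01, 0.111, 0.994], [-0.011, 0.994, -0.111], [-1.0, -0.012, -0.009]]
contact_force: [-1.3, 1.0, 0.7]
finger_gap: 0.0258
```

```bash
python3 - <<'E'
from h import *
s=telemetry.sense();print(s['position'],s['contact_force'])
grab('scene','s7');crop('s7',180,110,280,200,'s7c',8)
E
```

```text
[0.49232128 0.34042878 0.07891004] [-1.33360995  0.98261106  0.65074338]
```

View pics/s7c.png

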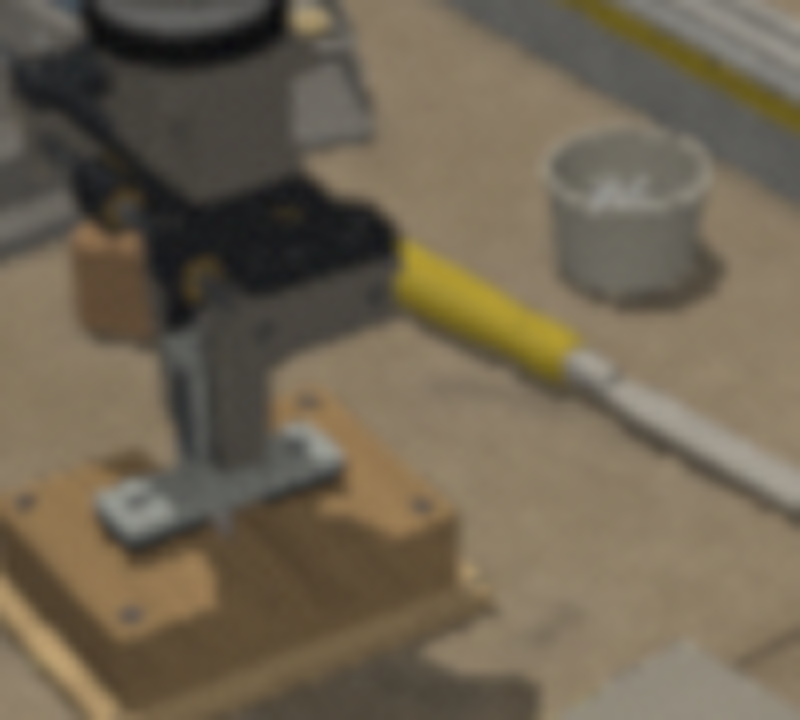

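```bash
python3 -m inch '0 0 -0.15 0 0; 0 0 -0.2 0 0; 0 0 -0.2 0 0'
```

```text
clock: 9.35
position: [0.4923, 0.3404, 0.0769]
eef_rot: [[-0.01, 0.111, 0.994], [-0.011, 0.994, -0.111], [-1.0, -0.012, -0.009]]
contact_force: [-1.8, -0.8, 2.1]
finger_gap: 0.0259
```

```bash
python3 -m inch '0 0 -0.15 0 0; 0 0 -0.2 0 0; 0 0 -0.2 0 0'
```

```text
clock: 9.65
position: [0.4923, 0.3404, 0.0748]
eef_rot: [[-0.01, 0.111, 0.994], [-0.011, 0.994, -0.111], [-1.0, -0.012, -0.009]]
contact_force: [-0.6, -1.5, 1.3]
finger_gap: 0.0257
```

```bash
python3 -m inch '0 0 -0.1 0 0; 0 0 -0.1 0 0; 0 0 -0.1 0 0'
```

```text
clock: 9.95
position: [0.4923, 0.3404, 0.0744]
eef_rot: [[-0.01, 0.111, 0.994], [-0.011, 0.994, -0.111], [-1.0, -0.012, -0.009]]
contact_force: [-2.4, -2.2, 6.6]
finger_gap: 0.0257
```

```bash
python3 -m inch '0 0 -0.07 0 0; 0 0 -0.07 0 0; 0 0 -0.07 0 0'
```

```text
clock: 10.25
position: [0.4923, 0.3404, 0.0744]
eef_rot: [[-0.01, 0.111, 0.994], [-0.011, 0.994, -0.111], [-1.0, -0.012, -0.009]]
contact_force: [-3.6, -2.4, 7.1]
finger_gap: 0.0255
```

```bash
python3 -m inch '0 0 -0.1 0 0; 0 0 -0.17 0 0; 0 0 -0.17 0 0'
python3 -c "
from h import *
s=telemetry.sense();print(s['contact_force'],s['ft_torque'])
grab('scene','s8');crop('s8',180,110,280,200,'s8c',8)"
```

```text
clock: 10.55
position: [0.4923, 0.3404, 0.0742]
eef_rot: [[-0.01, 0.111, 0.994], [-0.01, 0.994, -0.111], [-1.0, -0.011, -0.009]]
contact_force: [-5.1, -3.5, 13.0]
finger_gap: 0.0256
[-5.13237514 -3.46662794 13.00936003] [-0.83565051  0.8948155  -0.01341314]
```

View pics/s8c.png

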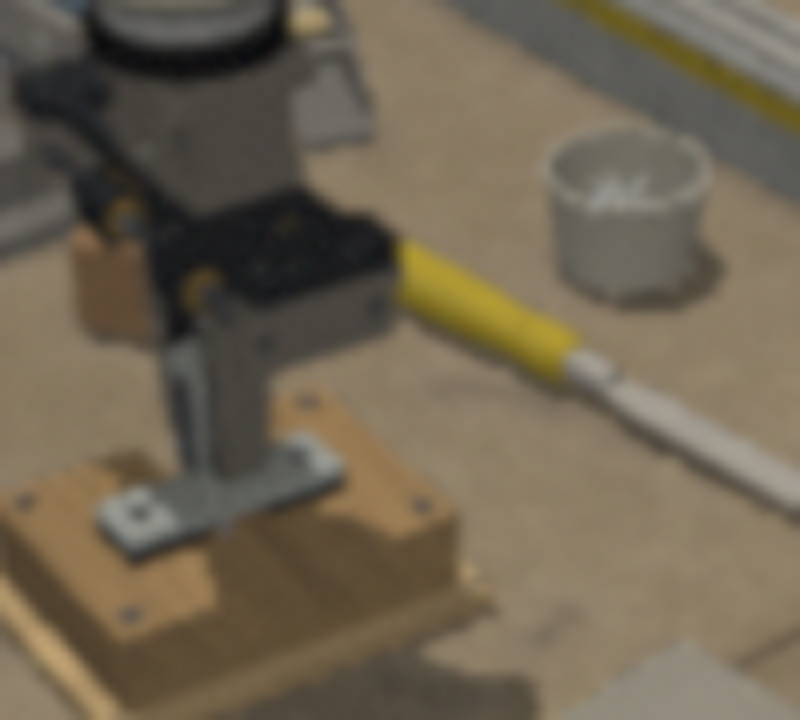

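```bash
python3 -m inch '-0.04 -0.03 -0.17 0 0; -0.04 -0.03 -0.17 0 0; -0.04 -0.03 -0.17 0 0; -0.04 -0.03 -0.17 0 0; -0.04 -0.03 -0.17 0 0'
```

```text
clock: 11.1
position: [0.4923, 0.3404, 0.0742]
eef_rot: [[-0.01, 0.111, 0.994], [-0.009, 0.994, -0.111], [-1.0, -0.01, -0.008]]
contact_force: [-4.5, -2.1, 12.0]
finger_gap: 0.0258
```

```bash
python3 -m inch '-0.06 -0.03 -0.2 0 0; -0.06 -0.03 -0.2 0 0; -0.06 -0.03 -0.2 0 0; -0.06 -0.03 -0.2 0 0; -0.06 -0.03 -0.2 0 0'
python3 -m inch '-0.06 -0.03 -0.2 0 0; -0.06 -0.03 -0.2 0 0; -0.06 -0.03 -0.2 0 0; -0.06 -0.03 -0.2 0 0; -0.06 -0.03 -0.2 0 0'
python3 -c "
from h import *
s=telemetry.sense();print(s['contact_force'],s['ft_torque'],s['position'])
grab('scene','s9');grab('top','t9');crop('s9',180,110,280,200,'s9c',8);crop('t9',160,170,260,260,'t9c',8)"
```

```text
clock: 11.6
position: [0.4922, 0.3404, 0.074]
eef_rot: [[-0.008, 0.111, 0.994], [-0.009, 0.994, -0.111], [-1.0, -0.009, -0.007]]
contact_force: [-5.3, -3.1, 13.7]
finger_gap: 0.0257
clock: 12.1
position: [0.4922, 0.3404, 0.074]
eef_rot: [[-0.007, 0.111, 0.994], [-0.008, 0.994, -0.111], [-1.0, -0.008, -0.006]]
contact_force: [-4.0, -3.7, 14.3]
finger_gap: 0.0256
[-3.98843422 -3.71098599 14.25911851] [-0.84344012  0.83877209  0.0342442 ] [0.49220685 0.34035996 0.07400619]
```

View pics/s9c.png

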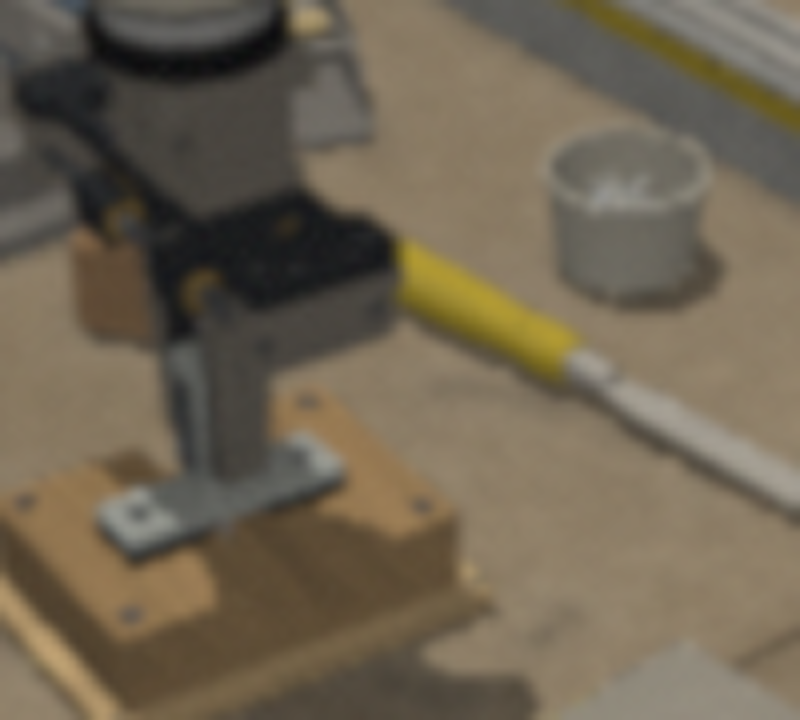

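View pics/t9c.png

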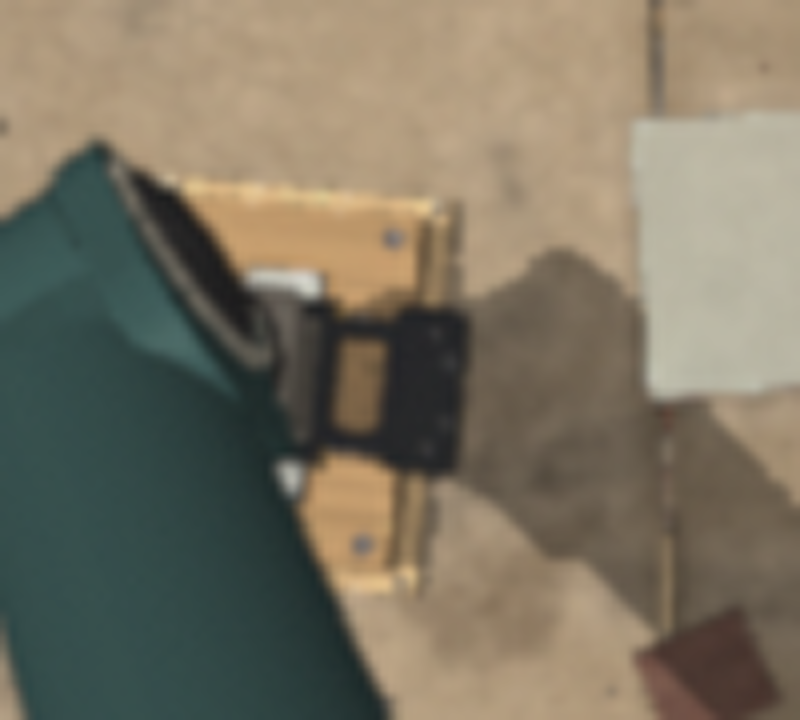

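```bash
python3 -m inch '-0.05 0 0.6 0 0; -0.05 0 2 0 0; -0.05 0 4.5 0 0; -0.05 0 7 0 0; -0.05 0 7 0 0'
python3 -m inch '0 0 0 0 0'
python3 -c "
from h import *
s=telemetry.sense();print(s['contact_force'],s['ft_torque'],s['position'])
grab('scene','s10');grab('top','t10');crop('s10',170,90,290,210,'s10c',6)"
```

```text
clock: 12.7
position: [0.4937, 0.3418, 0.1474]
eef_rot: [[-0.002, 0.111, 0.994], [-0.003, 0.994, -0.111], [-1.0, -0.003, -0.002]]
contact_force: [-0.1, 0.5, -3.5]
finger_gap: 0.0256
clock: 12.8
position: [0.4932, 0.3416, 0.1467]
eef_rot: [[-0.003, 0.111, 0.994], [-0.004, 0.994, -0.111], [-1.0, -0.004, -0.002]]
contact_force: [0.2, -0.6, -3.6]
finger_gap: 0.0258
[ 0.21513844 -0.64269933 -3.61849554] [0.00983267 0.01572038 0.01112468] [0.49319011 0.34164938 0.14673576]
```

View pics/s10c.png

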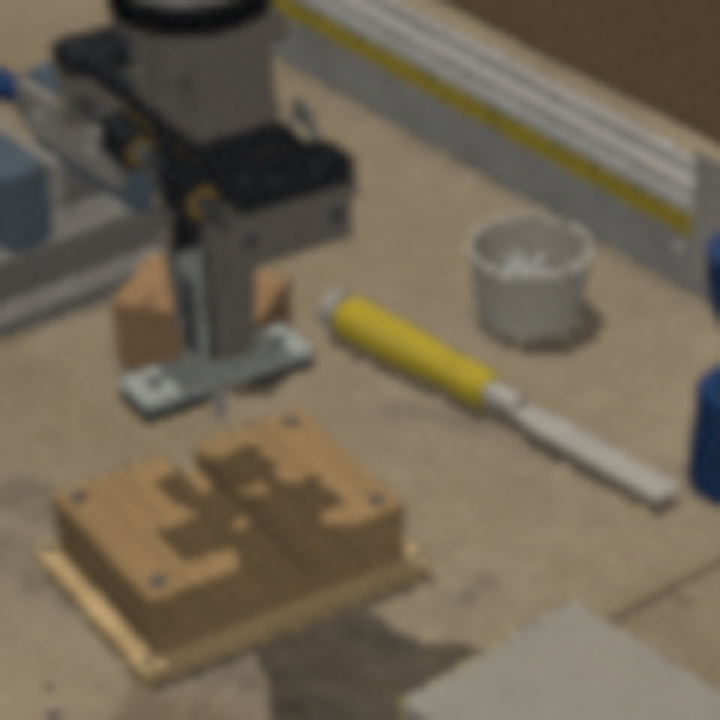

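```bash
python3 -c "
from h import *
crop('t10',255,205,305,260,'t10c',12);crop('s10',215,200,285,260,'s10d',10)"
```

```text
(no output)
```

View pics/t10c.png

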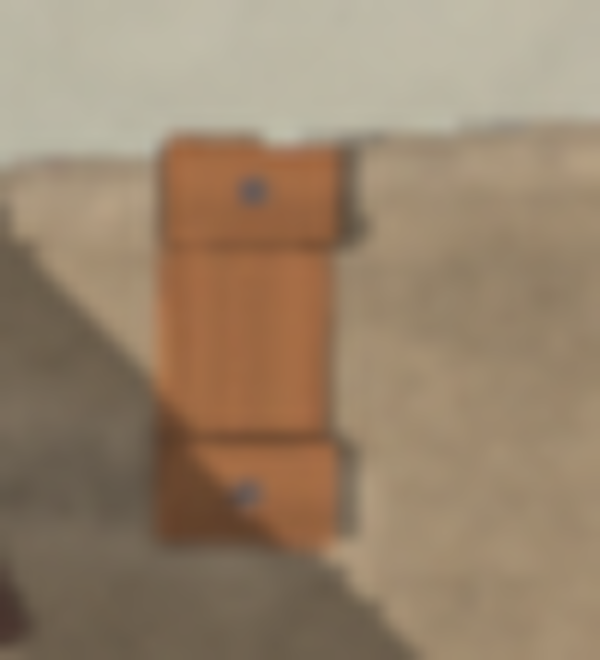

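View pics/s10d.png

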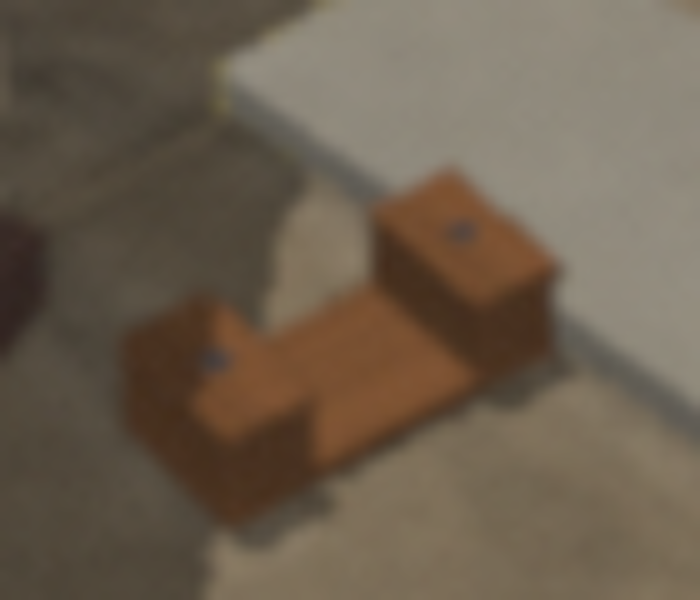

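```bash
python3 -c "
from h import *
T=load('t10');S=load('s10')
t=lambda u,v:(u/12+255-.45,v/12+205-.45)
s=lambda u,v:(u/10+215-.45,v/10+200-.45)
a,e=tri(T,t(253,190),S,s(461,231));b,f=tri(T,t(246,492),S,s(216,358));print(a,e,b,f,(a+b)/2,np.degrees(np.arctan2(*(a-b)[[1,0]])))
q=lambda u,v:(u/6+170-.45,v/6+90-.45)
a=atz(S,*q(155,384),.1327);b=atz(S,*q(292,344),.1327);print(a,b,(a+b)/2)
"
python3 -m inch '-1 -4.8 0 0.04 0; -2 -9.6 0 0.06 0; -3 -14.4 0 0.06 0; -4 -19.2 0 0.06 0; -4.8 -24 0 0.06 0'
python3 -m inch '0 0 0 0 0; 0 0 0 0 0; 0 0 0 0 0'
```

```text
[0.47495971 0.06885343 0.03762966] 0.0014079371951086373 [0.39160211 0.07312326 0.03851707] 0.0004632740272963216 [0.43328091 0.07098835 0.03807337] -2.93229689514703
[0.45757159 0.34559949 0.1327    ] [0.53184107 0.33197552 0.1327    ] [0.49470633 0.33878751 0.1327    ]
clock: 13.4
position: [0.4436, 0.0996, 0.1452]
eef_rot: [[-0.005, 0.051, 0.999], [-0.005, 0.999, -0.051], [-1.0, -0.005, -0.005]]
contact_force: [2.0, -0.4, -3.3]
finger_gap: 0.0254
clock: 13.7
position: [0.4436, 0.1006, 0.1448]
eef_rot: [[-0.005, 0.05, 0.999], [-0.005, 0.999, -0.05], [-1.0, -0.005, -0.005]]
contact_force: [-0.2, -0.5, -3.5]
finger_gap: 0.0257
```

```bash
python3 -m inch '-0.9 -2.95 0 0 0; -0.9 -2.95 -2 0 0; -0.9 -2.95 -5 0 0; -0.9 -2.95 -6.8 0 0; -0.9 -2.95 -6.8 0 0'
python3 -m inch '0 0 0 0 0; 0 0 0 0 0'
python3 -c "
from h import *
s=telemetry.sense();print(s['contact_force'],s['ft_torque'],s['position'])
grab('scene','s11');crop('s11',205,170,295,265,'s11c',8)"
```

```text
clock: 14.2
position: [0.433, 0.0722, 0.0746]
eef_rot: [[-0.01, 0.047, 0.999], [-0.006, 0.999, -0.047], [-1.0, -0.007, -0.01]]
contact_force: [-0.0, -0.6, -3.9]
finger_gap: 0.0258
clock: 14.4
position: [0.4336, 0.0732, 0.0751]
eef_rot: [[-0.009, 0.045, 0.999], [-0.006, 0.999, -0.045], [-1.0, -0.006, -0.009]]
contact_force: [-0.4, 0.2, -3.6]
finger_gap: 0.0259
[-0.39263459  0.1732514  -3.59814504] [ 0.02868636 -0.00479293 -0.00852627] [0.43359107 0.07320084 0.07506581]
```

View pics/s11c.png

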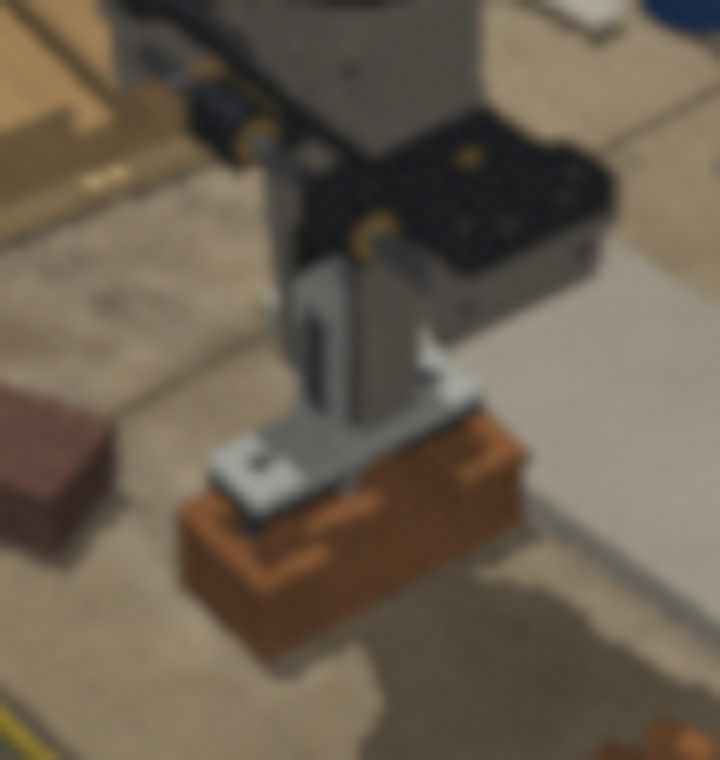

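```bash
python3 -m inch '0.12 -0.2 -0.5 0 0; 0.12 -0.2 -0.95 0 0; 0.12 -0.2 -1.1 0 0; 0.12 -0.2 -1.1 0 0; 0.12 -0.2 -1.1 0 0'
```

```text
clock: 14.95
position: [0.4349, 0.0709, 0.0643]
eef_rot: [[-0.009, 0.046, 0.999], [-0.006, 0.999, -0.046], [-1.0, -0.006, -0.009]]
contact_force: [1.3, 0.1, -3.9]
finger_gap: 0.0259
```

```bash
python3 -m inch '0 0 -0.1 0 0; 0 0 -0.15 0 0; 0 0 -0.15 0 0'
```

```text
clock: 15.25
position: [0.4349, 0.0709, 0.0627]
eef_rot: [[-0.009, 0.046, 0.999], [-0.006, 0.999, -0.046], [-1.0, -0.006, -0.009]]
contact_force: [-0.1, -0.1, -3.2]
finger_gap: 0.0261
```

```bash
python3 -m inch '0 0 -0.08 0 0; 0 0 -0.08 0 0; 0 0 -0.08 0 0'
```

```text
clock: 15.55
position: [0.435, 0.0709, 0.0622]
eef_rot: [[-0.009, 0.046, 0.999], [-0.005, 0.999, -0.046], [-1.0, -0.006, -0.008]]
contact_force: [-1.9, 0.9, 2.6]
finger_gap: 0.0262
```

Base contacts the cradle. Release (partly opening, then up).

```bash
python3 -m inch '0 0 0 0 0.5; 0 0 0 0 0.5; 0 0 0 0 0.5; 0 0 0 0 0.5; 0 0 0 0 0.5'
python3 -m inch '0 0 1 0 0.6; 0 0 4 0 0.6; 0 0 8 0 0.6; 0 0 11 0 0.6'
```

```text
clock: 16.05
position: [0.435, 0.0709, 0.0622]
eef_rot: [[-0.009, 0.046, 0.999], [-0.005, 0.999, -0.046], [-1.0, -0.006, -0.008]]
contact_force: [-1.2, -0.2, 0.4]
finger_gap: 0.0458
clock: 16.45
position: [0.4354, 0.0709, 0.1747]
eef_rot: [[-0.007, 0.046, 0.999], [-0.005, 0.999, -0.046], [-1.0, -0.005, -0.007]]
contact_force: [-0.2, 0.3, -0.3]
finger_gap: 0.055
```

```bash
python3 - <<'E'
from h import *
a=cv2.resize(load('scene0')['image'][255:330,272:362],None,fx=8.5,fy=8,interpolation=cv2.INTER_LANCZOS4)
crop('scene0',272,255,362,330,'sB',8)
crop('top0',305,220,390,245,'tB',9)
E
```

```text
(no output)
```

View pics/sB.png

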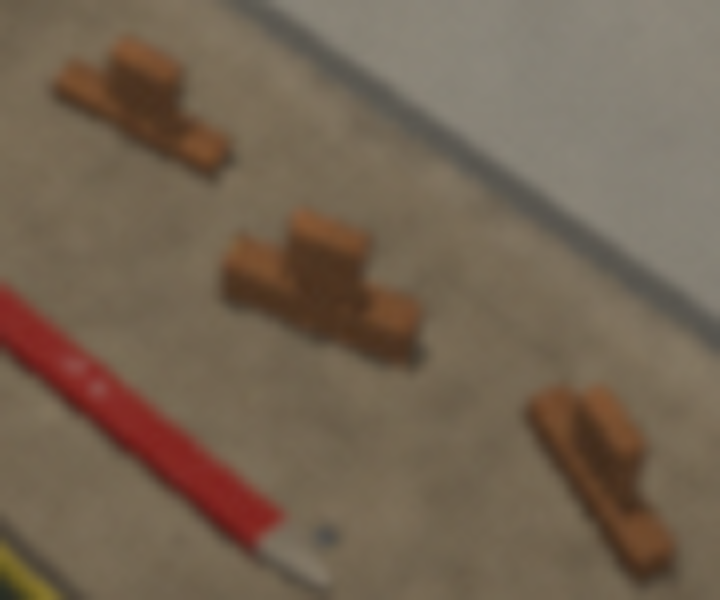

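View pics/tB.png

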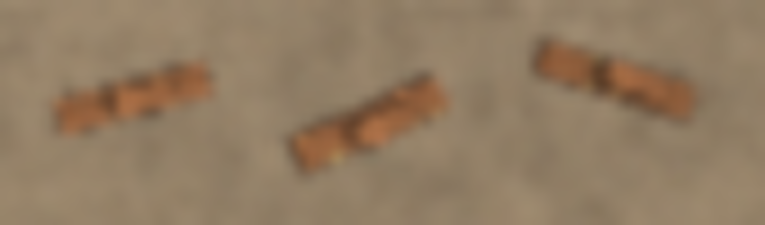

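```bash
python3 - <<'E'
from h import *
T=load('top0');S=load('scene0')
t=lambda u,v:(u/9+305-.45,v/9+220-.45)
s=lambda u,v:(u/8+272-.45,v/8+255-.45)
L=atz(T,*t(300.5,156),.016);R=atz(T,*t(438.5,90),.016);d=L-R
print(L,R,(L+R)/2,np.linalg.norm(d),np.degrees(np.arctan2(d[1],d[0])))
print('scene tab',atz(S,*s(330,230),.040),atz(S,*s(330,230),.042))
# scene bar ends top face mids
a=atz(S,*s(243,254),.016);b=atz(S,*s(402,310),.016);print(a,b,(a+b)/2,np.degrees(np.arctan2(*(a-b)[[1,0]])),np.linalg.norm(a-b))
print('tab tri',tri(T,t(390,120),S,s(330,230)))
# pencil
c=lambda u,v:(u/8+295-.45,v/8+210-.45)
print(atz(T,*c(205,373),.005),atz(T,*c(560,348),.005))
E
```

```text
[ 0.41455192 -0.14307445  0.016     ] [ 0.43806579 -0.19639064  0.016     ] [ 0.42630886 -0.16973254  0.016     ] 0.05827106822947826 113.79876674533969
scene tab [ 0.42631458 -0.16989692  0.04      ] [ 0.42495347 -0.1709077   0.042     ]
[ 0.41605553 -0.14696511  0.016     ] [ 0.43677434 -0.19217087  0.016     ] [ 0.42641493 -0.16956799  0.016     ] 114.62304312541883 0.04972755182227594
tab tri (array([ 0.42701152, -0.17051263,  0.04013363]), np.float64(0.0018784766140259584))
[ 0.35023246 -0.08202677  0.005     ] [ 0.35700605 -0.23403804  0.005     ]
```

```bash
python3 -m inch '-0.2 -4 0 -0.14 0.5; -0.4 -8 0 -0.28 0.5; -0.6 -12 0 -0.42 0.5; -0.8 -16 0 -0.56 0.5; -0.9 -20 0 -0.70 0.5'
python3 -m inch '0 -2 -1 -0.14 0.5; 0 -4 -2 -0.28 0.5; 0 -4 -4 -0.40 0.5; 0 -4 -5 -0.40 0.5; 0 -4 -5 -0.40 0.5'
```

```text
clock: 16.95
position: [0.4261, -0.1306, 0.1756]
eef_rot: [[-0.007, 0.683, 0.73], [0.001, 0.73, -0.683], [-1.0, -0.004, -0.006]]
contact_force: [-0.2, 0.1, 0.1]
finger_gap: 0.046
clock: 17.45
position: [0.4253, -0.1699, 0.1249]
eef_rot: [[-0.009, 0.912, 0.41], [0.005, 0.41, -0.912], [-1.0, -0.006, -0.008]]
contact_force: [0.3, 0.9, 0.7]
finger_gap: 0.0459
```

```bash
python3 -m inch '0.1 0 -3 0 0.5; 0.15 0 -6 0 0.5; 0.15 0 -7.5 0 0.5; 0.15 0 -7.5 0 0.5; 0.15 0 -7.5 0 0.5'
python3 - <<'E'
from h import *
s=telemetry.sense();print(s['position'],s['eef_rot'])
f=grab('scene','s12');crop('s12',235,195,370,325,'s12c',5.5);crop('s12',270,240,350,310,'s12d',9)
f=grab('top','t12');crop('t12',230,190,400,270,'t12c',4.5)
E
```

```text
clock: 17.95
position: [0.4274, -0.1698, 0.0507]
eef_rot: [[-0.008, 0.911, 0.411], [0.005, 0.411, -0.911], [-1.0, -0.005, -0.008]]
contact_force: [0.8, -1.4, 0.4]
finger_gap: 0.0459
[ 0.4273657  -0.16981667  0.05067919] [[-0.00807279  0.91143507  0.41136474]
 [ 0.00471846  0.41140828 -0.91143895]
 [-0.99995628 -0.00541685 -0.00762179]]
```

View pics/s12c.png

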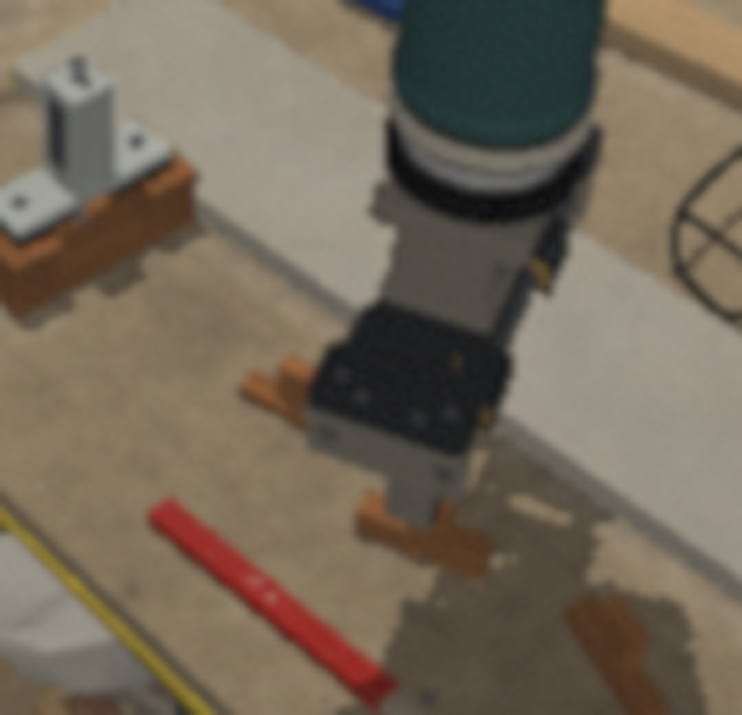

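View pics/s12d.png

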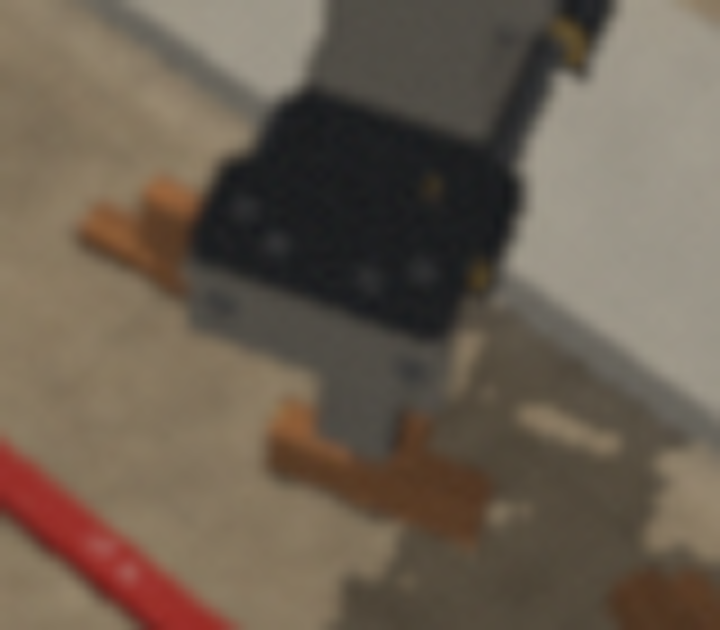

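View pics/t12c.png

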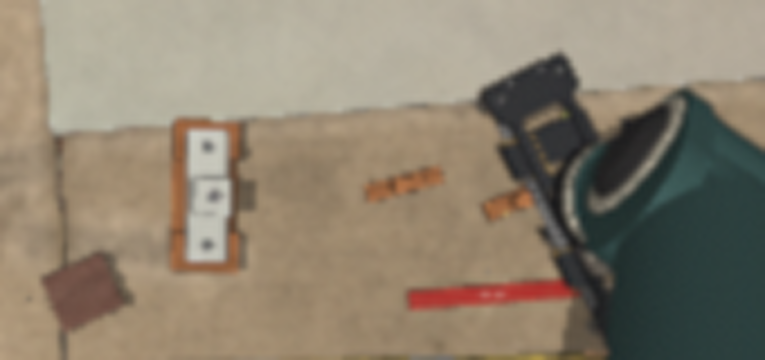

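```bash
python3 -m inch '0 0 -1.5 0 0.5; -0.05 0 -2.7 0 0.5; -0.05 0 -3 0 0.5; -0.05 0 -3 0 0.5; -0.05 0 -3 0 0.5'
```

```text
clock: 18.55
position: [0.4274, -0.1702, 0.0214]
eef_rot: [[-0.006, 0.912, 0.411], [0.004, 0.411, -0.912], [-1.0, -0.004, -0.007]]
contact_force: [-1.1, -1.1, 0.7]
finger_gap: 0.046
```

```bash
python3 -m inch '-0.05 0 -0.15 0 0; -0.05 0 -0.15 0 0; -0.05 0 -0.15 0 0; -0.05 0 -0.15 0 0; -0.05 0 -0.15 0 0' 25
python3 -m inch '0 0 0 0 0; 0 0 0 0 0; 0 0 0 0 0'
```

```text
clock: 19.05
position: [0.427, -0.1702, 0.02]
eef_rot: [[-0.006, 0.912, 0.411], [0.004, 0.411, -0.912], [-1.0, -0.004, -0.006]]
contact_force: [0.2, -0.5, 1.5]
finger_gap: 0.0098
clock: 19.35
position: [0.4271, -0.1702, 0.02]
eef_rot: [[-0.006, 0.912, 0.411], [0.004, 0.411, -0.912], [-1.0, -0.004, -0.006]]
contact_force: [-0.3, 0.1, -0.3]
finger_gap: 0.0097
```

```bash
python3 -m inch '0 0 2 0 0; 0 0 6 0 0; 0 0 11 0 0; 0 0 15.5 0 0; 0 0 15.5 0 0'
python3 - <<'E'
from h import *
s=telemetry.sense();print(s['position'],s['eef_rot'],s['finger_gap'],s['qpos'])
f=grab('scene','s13');crop('s13',260,150,360,250,'s13c',7)
E
```

```text
clock: 19.85
position: [0.4305, -0.1714, 0.1801]
eef_rot: [[0.005, 0.912, 0.411], [0.003, 0.411, -0.912], [-1.0, 0.006, -0.001]]
contact_force: [1.3, 0.2, -1.4]
finger_gap: 0.0098
[ 0.43050464 -0.17139036  0.1801251 ] [[ 0.00461322  0.91177323  0.41066812]
 [ 0.00331167  0.41065631 -0.9117842 ]
 [-0.99998388  0.00556626 -0.00112505]] 0.009829480739190521 [-12.7984951   11.79152389  34.70170065 120.97885424  -9.16562252
  49.46819291  51.54481705]
```

View pics/s13c.png

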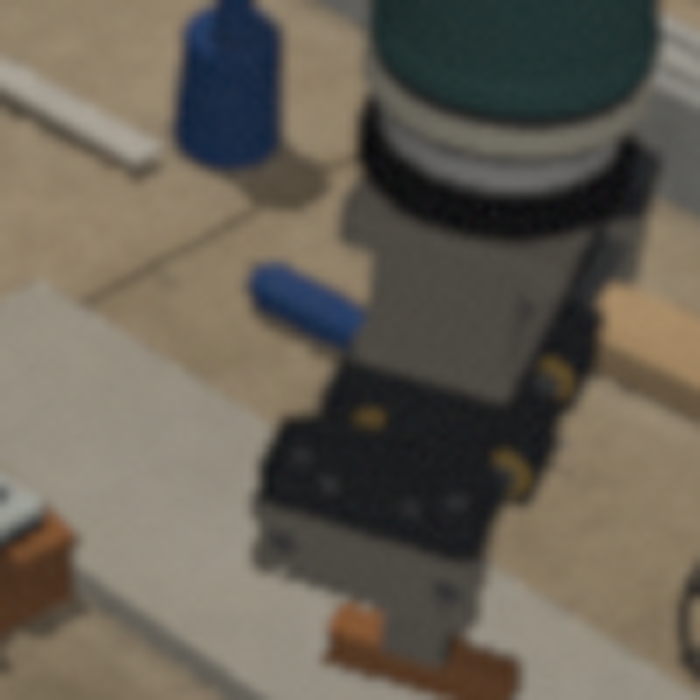

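```bash
python3 -m inch '0.5 4.5 0 -0.08 0; 1.1 9.3 0 -0.16 0; 1.7 14.1 0 -0.24 0; 2.3 18.9 0 -0.32 0; 2.9 23 0 -0.4 0'
python3 -m inch '0.5 4 0 -0.08 0; 1.1 8.8 0 -0.137 0; 1.7 13.6 0 -0.137 0; 2.3 18.4 0 -0.137 0; 2.9 22.5 0 -0.137 0'
```

```text
clock: 20.4
position: [0.4566, 0.062, 0.1761]
eef_rot: [[-0.001, 1.0, 0.022], [0.003, 0.022, -1.0], [-1.0, -0.001, -0.003]]
contact_force: [0.9, -0.6, -0.4]
finger_gap: 0.0098
clock: 20.9
position: [0.4842, 0.2893, 0.1741]
eef_rot: [[-0.003, 0.994, -0.113], [0.002, -0.113, -0.994], [-1.0, -0.003, -0.002]]
contact_force: [0.0, -0.7, -0.2]
finger_gap: 0.0099
```

```bash
python3 -m inch '0.7 3.5 -1 0 0; 0.85 5.2 -3 0 0; 0.85 5.2 -6 0 0; 0.85 5.2 -6 0 0; 0.85 5.2 -6 0 0'
python3 -m inch '0 0 0 0 0; 0 0 0 0 0'
python3 - <<'E'
from h import *
s=telemetry.sense();print(s['position'],s['eef_rot'],s['finger_gap'])
f=grab('scene','s14');crop('s14',175,105,275,205,'s14c',7)
f=grab('top','t14');crop('t14',165,180,245,250,'t14c',9)
E
```

```text
clock: 21.4
position: [0.492, 0.34, 0.1127]
eef_rot: [[-0.006, 0.993, -0.114], [-0.001, -0.114, -0.993], [-1.0, -0.006, 0.001]]
contact_force: [-0.6, -0.2, -1.0]
finger_gap: 0.0098
clock: 21.6
position: [0.4927, 0.3397, 0.1139]
eef_rot: [[-0.004, 0.993, -0.115], [0.0, -0.115, -0.993], [-1.0, -0.004, 0.0]]
contact_force: [-0.1, -1.5, -0.1]
finger_gap: 0.0096
[0.49273287 0.33970006 0.11385705] [[-4.48275060e-03  9.93317539e-01 -1.15326371e-01]
 [ 3.99075506e-04 -1.15325744e-01 -9.93327647e-01]
 [-9.99989873e-01 -4.49886403e-03  1.20567848e-04]] 0.009570110525892697
```

View pics/s14c.png

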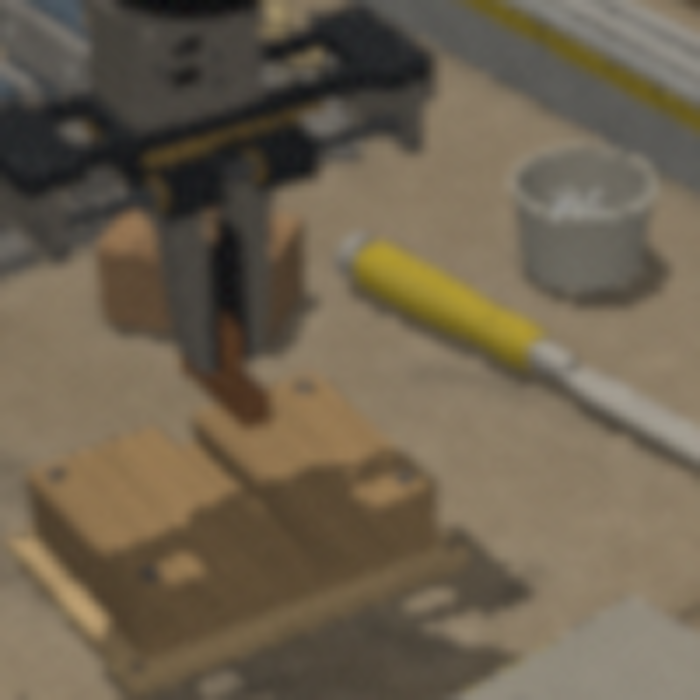

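View pics/t14c.png

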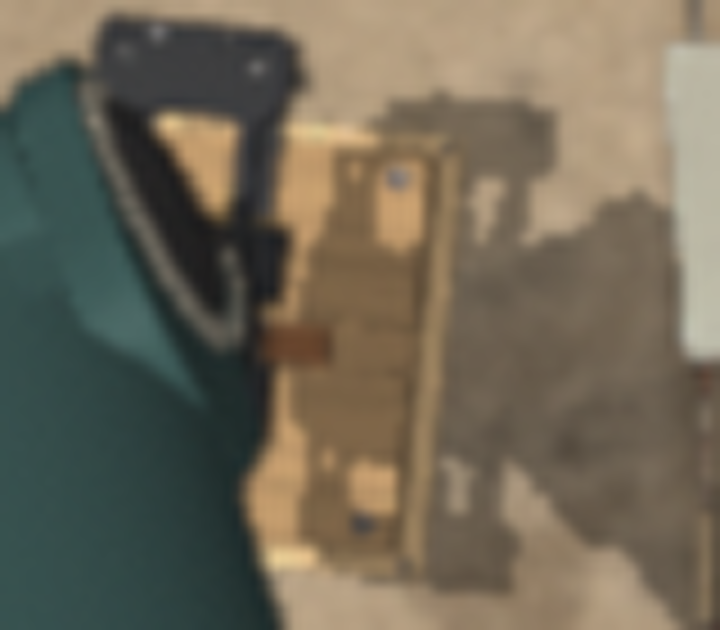

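```bash
python3 - <<'E'
from h import *
T=load('t14');S=load('s14')
t=lambda u,v:(u/9+165-.45,v/9+180-.45)
e=np.mean([atz(T,*t(331,326),.110),atz(T,*t(331,362),.110)],0);print('strip end',e)
ux=np.array([np.cos(np.radians(-6.5)),np.sin(np.radians(-6.5)),0]);uy=np.array([-ux[1],ux[0],0])
print('centre',e+.03*uy)
for a in((340,317),(405,323),(335,372),(405,379)):print(atz(T,*t(*a),.048))
c=[561.3,377.9],[551.4,290.3],[434.2,392.1],[424.3,305.5]
# use zoomed scene strip end at -y: lower right end
s=lambda u,v:(u/7+175-.45,v/7+105-.45)
print('scene end low front',atz(S,*s(251,424),.094))
E
```

```text
strip end [0.48818713 0.30719465 0.11      ]
centre [0.49158322 0.33700181 0.11      ]
[0.5001659 0.3127876 0.048    ]
[0.4973309  0.28873521 0.048     ]
[0.47987053 0.31491344 0.048     ]
[0.47662807 0.28905079 0.048     ]
scene end low front [0.48745859 0.31490572 0.094     ]
```

```bash
python3 -m inch '0.03 0.2 -2 0 0; 0.03 0.2 -3.8 0 0; 0.03 0.2 -4.2 0 0; 0.03 0.2 -4.2 0 0; 0.03 0.2 -4.2 0 0'
python3 - <<'E'
from h import *
s=telemetry.sense();print(s['position'],s['eef_rot'],s['finger_gap'])
f=grab('scene','s15');crop('s15',175,105,275,205,'s15c',7)
f=grab('top','t15');crop('t15',165,180,245,250,'t15c',9)
E
```

```text
clock: 22.2
position: [0.4935, 0.3423, 0.0728]
eef_rot: [[-0.003, 0.993, -0.115], [0.002, -0.115, -0.993], [-1.0, -0.003, -0.001]]
contact_force: [0.5, 0.7, -0.3]
finger_gap: 0.01
[0.49352024 0.34227638 0.07280279] [[-0.00326274  0.99335053 -0.11508291]
 [ 0.00157106 -0.11507829 -0.99335518]
 [-0.99999344 -0.00342186 -0.00118514]] 0.010008513110746473
```

View pics/s15c.png

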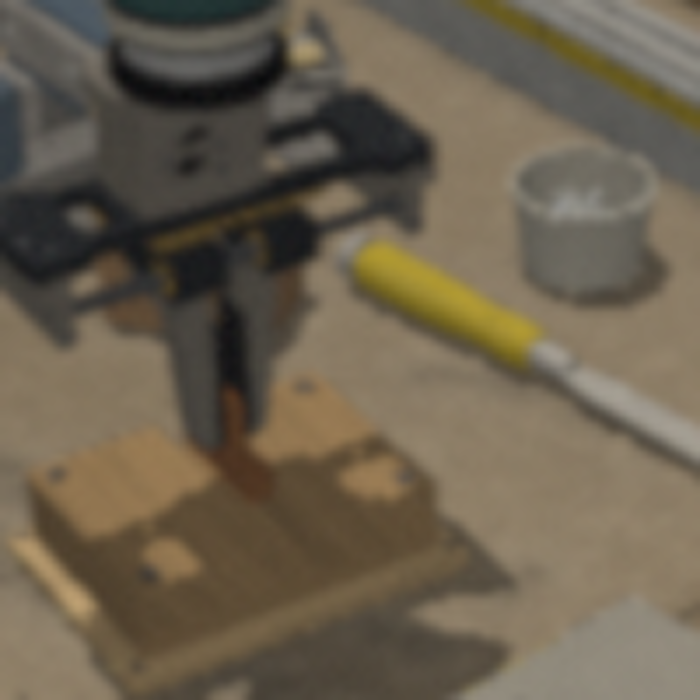

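View pics/t15c.png

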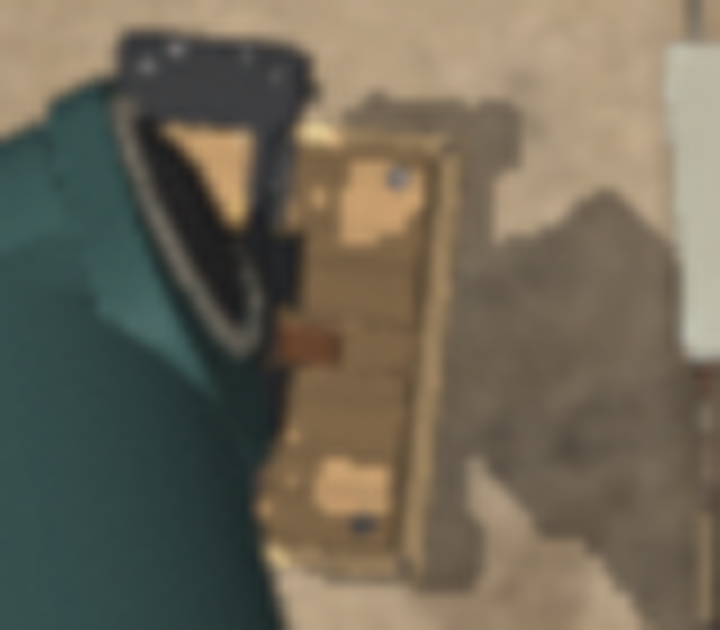

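```bash
python3 - <<'E'
from h import *
T=load('t15')
t=lambda u,v:(u/9+165-.45,v/9+180-.45)
print('strip end',atz(T,*t(341,346),.069)); print('chan',atz(T,*t(341,316),.048),atz(T,*t(341,373),.048))
print('board edge',atz(T,*t(411,350),.048))
E
python3 -c "
from h import *
im=load('t15')['image'][205:232,190:222];cv2.imwrite('pics/t15e.png',cv2.resize(im,None,fx=22,fy=22,interpolation=cv2.INTER_CUBIC))"
```

```text
strip end [0.48873585 0.30955886 0.069     ]
chan [0.50052687 0.31241199 0.048     ] [0.47944481 0.31269812 0.048     ]
board edge [0.48728516 0.28666622 0.048     ]
```

View pics/t15e.png

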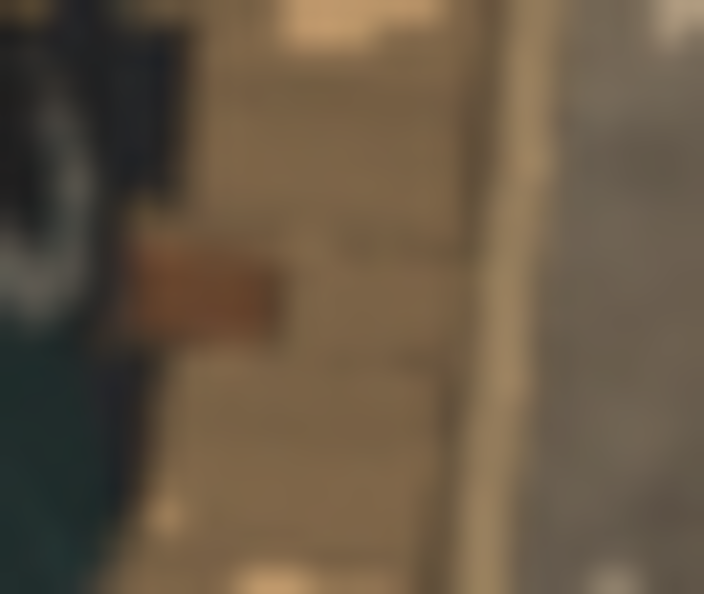

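```bash
python3 -m inch '0 0.2 -0.4 0 0; 0 0.2 -0.8 0 0; 0 0.2 -0.8 0 0; 0 0.2 -0.8 0 0'
```

```text
clock: 22.7
position: [0.4934, 0.3443, 0.0647]
eef_rot: [[-0.003, 0.993, -0.115], [0.002, -0.115, -0.993], [-1.0, -0.003, -0.001]]
contact_force: [0.1, 0.4, -1.2]
finger_gap: 0.01
```

```bash
python3 -m inch '0 0 -0.2 0 0; 0 0 -0.4 0 0; 0 0 -0.4 0 0'
```

```text
clock: 23.0
position: [0.4932, 0.3441, 0.0603]
eef_rot: [[-0.004, 0.993, -0.115], [0.001, -0.115, -0.993], [-1.0, -0.004, -0.001]]
contact_force: [0.3, -0.2, -1.5]
finger_gap: 0.0098
```

Bottom of the strip is now about 8 mm inside the channel with no contact; going on.

```bash
python3 -m inch '0 0 -0.2 0 0; 0 0 -0.4 0 0; 0 0 -0.4 0 0'
```

```text
clock: 23.3
position: [0.493, 0.344, 0.056]
eef_rot: [[-0.004, 0.993, -0.115], [0.001, -0.115, -0.993], [-1.0, -0.004, -0.0]]
contact_force: [0.2, 1.0, -0.7]
finger_gap: 0.0098
```

```bash
python3 -m inch '0 0 -0.15 0 0; 0 0 -0.2 0 0; 0 0 -0.2 0 0'
```

```text
clock: 23.6
position: [0.4929, 0.344, 0.0538]
eef_rot: [[-0.005, 0.993, -0.115], [0.001, -0.115, -0.993], [-1.0, -0.005, -0.0]]
contact_force: [-0.3, -0.4, -0.9]
finger_gap: 0.0096
```

```bash
python3 -m inch '0 0 -0.1 0 0; 0 0 -0.1 0 0; 0 0 -0.1 0 0'
```

```text
clock: 23.9
position: [0.493, 0.3439, 0.0529]
eef_rot: [[-0.004, 0.993, -0.115], [0.001, -0.115, -0.993], [-1.0, -0.004, -0.0]]
contact_force: [0.3, 0.7, -1.4]
finger_gap: 0.0097
```

```bash
python3 -m inch '0 0 -0.1 0 0; 0 0 -0.1 0 0; 0 0 -0.1 0 0'
```

```text
clock: 24.2
position: [0.4931, 0.344, 0.0521]
eef_rot: [[-0.004, 0.993, -0.115], [0.001, -0.115, -0.993], [-1.0, -0.004, -0.0]]
contact_force: [-0.1, -0.6, 3.1]
finger_gap: 0.0101
```

```bash
python3 -m inch '0 0 -0.1 0 0; 0 0 -0.1 0 0; 0 0 -0.1 0 0'
```

```text
clock: 24.5
position: [0.4931, 0.3439, 0.0521]
eef_rot: [[-0.005, 0.993, -0.115], [0.001, -0.115, -0.993], [-1.0, -0.005, -0.001]]
contact_force: [-1.7, -2.9, 9.0]
finger_gap: 0.0099
```

```bash
python3 -m inch '0 0 0 0 0.4; 0 0 0 0 0.4; 0 0 0 0 0.4; 0 0 0 0 0.4'
python3 -m inch '0 0 0.5 0 0.4; 0 0 3 0 0.4; 0 0 7 0 0.4; 0 0 11 0 0.4'
python3 -m inch '-2 -4 0.5 0 0.4; -4 -8 0.5 0 0.4; -6 -12 0.5 0 0.4; -8 -16 0.5 0 0.4; -8 -16 0.5 0 0.4'
python3 - <<'E'
from h import *
f=grab('scene','s16');crop('s16',175,135,275,235,'s16c',7)
f=grab('top','t16');crop('t16',165,180,295,270,'t16c',6)
E
```

```text
clock: 24.9
position: [0.493, 0.3439, 0.0518]
eef_rot: [[-0.005, 0.993, -0.115], [0.001, -0.115, -0.993], [-1.0, -0.005, -0.0]]
contact_force: [-0.5, -0.2, 0.3]
finger_gap: 0.0364
clock: 25.3
position: [0.4926, 0.3435, 0.1628]
eef_rot: [[-0.006, 0.993, -0.115], [-0.0, -0.115, -0.993], [-1.0, -0.006, 0.001]]
contact_force: [1.1, 1.6, 0.3]
finger_gap: 0.0367
clock: 25.8
position: [0.4099, 0.1786, 0.1678]
eef_rot: [[-0.009, 0.993, -0.121], [-0.001, -0.121, -0.993], [-1.0, -0.009, 0.002]]
contact_force: [-0.1, 0.6, 0.0]
finger_gap: 0.0368
```

View pics/s16c.png

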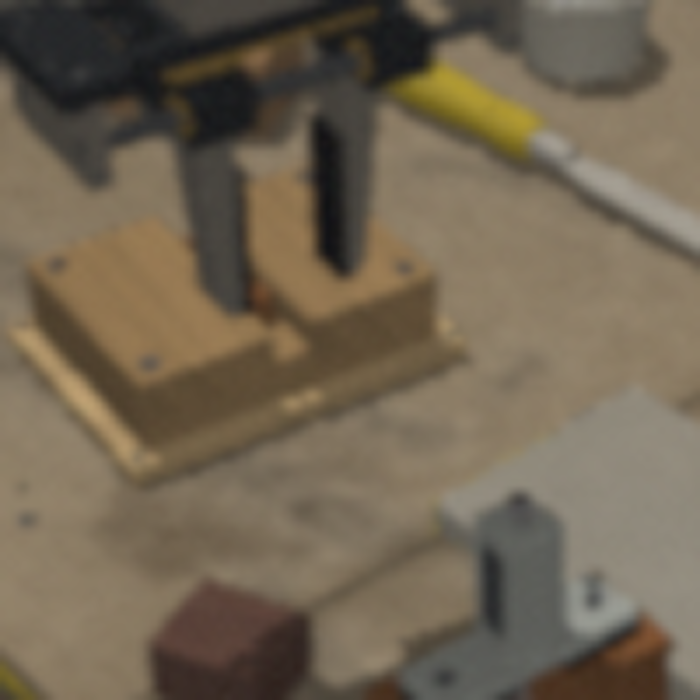

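View pics/t16c.png

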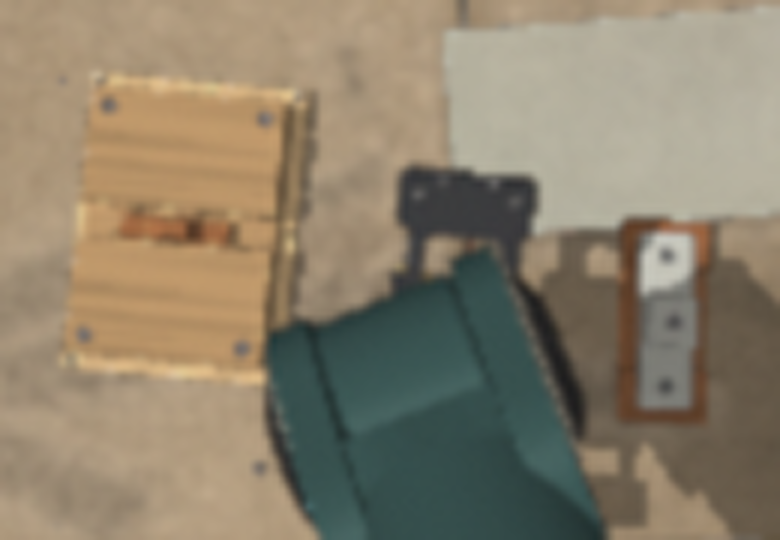

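```bash
python3 -m inch '0 -2 3 0 0.4; 0 -6 5 0 0.4; 0 -11 5 0 0.4; 0 -16 5 0 0.4; 0 -20 5 0 0.4'
python3 -m inch '0 -4 0 0 0.4; 0 -8 0 0 0.4; 0 -8 0 0 0.4'
python3 - <<'E'
from h import *
f=grab('scene','s17');crop('s17',185,150,280,260,'s17c',7)
f=grab('top','t17');crop('t17',165,180,295,270,'t17c',6)
E
```

```text
clock: 26.4
position: [0.414, -0.0183, 0.2193]
eef_rot: [[-0.002, 0.993, -0.116], [0.001, -0.116, -0.993], [-1.0, -0.003, -0.001]]
contact_force: [1.1, 0.3, 0.0]
finger_gap: 0.0368
clock: 26.7
position: [0.4152, -0.1025, 0.2202]
eef_rot: [[-0.0, 0.992, -0.123], [-0.001, -0.123, -0.992], [-1.0, -0.0, 0.001]]
contact_force: [-0.1, 0.6, 0.1]
finger_gap: 0.0367
```

View pics/s17c.png

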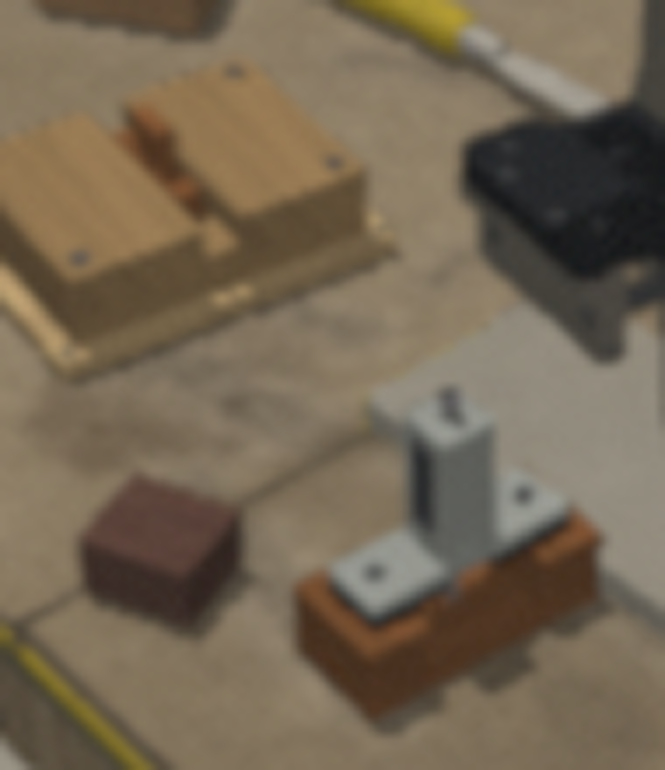

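View pics/t17c.png

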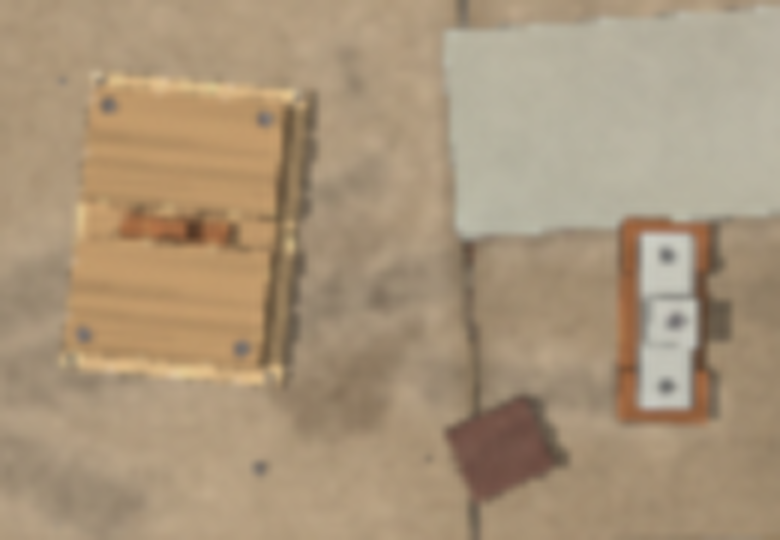

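View pics/s17.png

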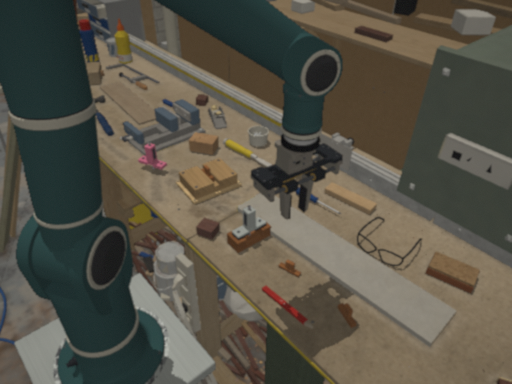

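```bash
python3 - <<'E'
from h import *
T=load('t17')
t=lambda u,v:(u/6+165-.45,v/6+180-.45)
a=atz(T,*t(119,222),.048);b=atz(T,*t(237,234),.048);print(a,b,(a+b)/2)
a=atz(T,*t(667,256),.048);b=atz(T,*t(666,386),.048);print('gauge',(a+b)/2,np.degrees(np.arctan2(*(a-b)[[1,0]])))
crop('s17',190,155,245,200,'s17d',13)
E
```

```text
[0.49576448 0.37270298 0.048     ] [0.48743783 0.30721917 0.048     ] [0.49160116 0.33996107 0.048     ]
gauge [0.43343761 0.07033422 0.048     ] -2.2053675587437254
```

View pics/s17d.png

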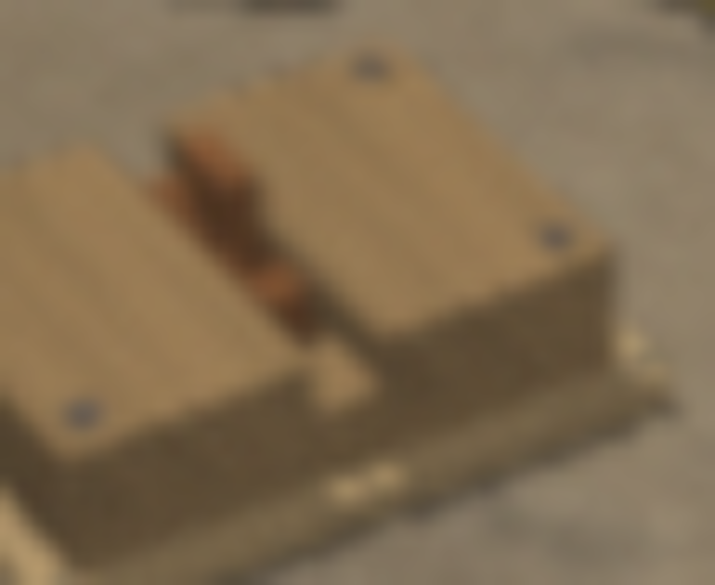

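```bash
python3 - <<'E'
from h import *
S=load('s17')
th=np.radians(-6.5);ux=np.array([np.cos(th),np.sin(th),0]);uy=np.array([-ux[1],ux[0],0]);c=np.array([.4926,.3405,0])
def P(x,y,z): 
    u,v=proj(S,c+ux*x+uy*y+[0,0,z]); return (round((u-190+.45)*13),round((v-155+.45)*13))
# board screws reference offset with +1.6 mm bias height => use z .0495
for zt in(.0495,.0455,.0535):
    print(zt,'bar -y end top L,R',P(-.007,-.03,zt),P(.007,-.03,zt),'tab top corners',P(-.005,-.012,zt+.024),P(.005,-.012,zt+.024),P(-.005,.012,zt+.024),P(.005,.012,zt+.024))
print('channel corners -y',P(-.009,-.055,.0495),P(.009,-.055,.0495),'floor',P(-.009,-.055,.0335),P(.009,-.055,.0335),P(.009,-.055,.0375))
E
```

```text
0.0495 bar -y end top L,R (272, 307) (324, 288) tab top corners (236, 185) (273, 171) (187, 137) (224, 124)
0.0455 bar -y end top L,R (273, 321) (325, 301) tab top corners (237, 199) (274, 185) (188, 151) (225, 137)
0.0535 bar -y end top L,R (271, 293) (323, 274) tab top corners (235, 171) (272, 157) (186, 123) (223, 110)
channel corners -y (318, 363) (385, 337) floor (322, 417) (388, 391) (387, 378)
```

```bash
python3 -c "
from h import *
print(telemetry.sense()['qd'].round(2)); print(arm.job_done())"
```

```text
[-1.45 -0.23 -1.65  0.88 -0.02  0.12 -0.07]
the job is handed in; nothing more can be done
None
```

I measured the channel at 16 mm deep, laid the 16 mm strip (strip_tall) in it, and put the gauge back on its cradle. The job was handed in at about 27 s of the 69 s allowed.

**Gauge reading:** The probe touched the channel floor about 5 mm of travel before the base seated. That points to 16 mm, since a 12 mm channel would have given 10 mm of travel. I pressed the base with roughly 12 N on top of the spring and held it for more than 1.5 s, with the tool tilted by 0.7° or less. I read the depth from arm travel and force, because the gripper hid the probe's tail from the cameras.

**Gauge return:** The gauge stands on its cradle, centred within about 1 mm and turned about 0.7° from the cradle's axes.

**Strip:** Force showed the strip bottomed with its underside at z ≈ 32 mm, which agrees with the board top at about 48 mm less 16 mm. In the last pictures its bar and tab match what a flush fit would show, to about 1–2 pixels. It lies about 1.5 mm from the middle along the channel.

**Checks that disagreed:**
- Camera heights read about 1.5–2 mm higher than touch.
- The raw force travel gave 16.3–17.4 mm rather than exactly 16.
- The arm was still settling very slightly (under 2°/s) at hand-in, clear of everything.

The other things on the bench looked untouched in the last pictures. strip_mid was in shadow or partly hidden in some of them.

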